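# Unstack the sewing notions and put each away

### The arm

A 6-joint arm with a two-finger parallel gripper is mounted at the origin on the work surface. World frame = base frame: x ahead of the robot, y to its left, z up, the work surface at z = 0. Lengths are in m, angles in degrees, forces in N, time in s.
With the tool pointing down it reaches from about 0.375 to 0.75 m from the base axis. Payload 9 kg.
Tool frame: the origin (TCP) lies where the fingers leave the gripper's body, on its centre line; the fingertips stand 73 mm ahead of it and the grasp point (between the pads) lies 54 mm ahead of it (robot.tip_reach is the distance from the TCP to the fingertips, in m); z points along the fingers, y is the direction in which the jaws open and shut (so a half turn about z gives the same grasp; the last joint's range is limited). The gripper opens to 85 mm and grips with 20 to 120 N. Pads are 22 mm wide; open, the fingers measure 114 mm over their backs; the gripper's body (76 mm by 85 mm) begins 54 mm behind the grasp point. The pads swing forward as they close: fully open they stand 13 mm farther back than shut.
Start: joints at [57.771, 5.964, 5.575, 89.605, 0, 77.527], TCP at [0.203, 0.565, 0.304] pointing down, gripper open.
Joint ranges: [-171.21, 171.21], [-48.23, 106.86], [-62.78, 66.21], [-105.2, 120.99], [-86.42, 89.51], [-180, 180]. Speed limits (degrees/s): [127.2, 127.2, 147.25, 180, 180, 180].

### API

Orientations are given as [roll, pitch, yaw] about the fixed x, y, z axes, in that order (R = Rz(yaw) Ry(pitch) Rx(roll)).
In Python, from plant import robot gives the robot as it stands. Calls block until the motion is done:
- robot.move_pose(position, orientation): joint-space move of the TCP to a pose.
- robot.line_to(position, vel=0.15, rotation=None, guard=None): straight line of the TCP; rotation=None keeps the orientation; vel is the mean speed in m/s. With guard (N) it stops when the force on the tool has changed by that much, and returns True; else False.
- robot.goto_joints(angles): joint-space move.
- robot.set_gripper(opening): finger opening in m; the grip force is fixed at half the most; returns when the fingers have stopped.
- robot.pause(seconds).
- robot.ik(position, orientation): joint angles nearest the present ones, or None.
- robot.observe(): the state.
- robot.grab_frame(name): name is "side" or "top"; returns the picture (480x640x3 uint8, blue, green, red); there is no depth.
- robot.get_calibration(name): a dict with "vertical_fov" (degrees; the focal length in pixels is half the picture's height over the tangent of half this angle, whatever the lens; pixels are square), "cx", "cy" (the principal point, pixels), "k1" (the pictures are not rectified: a ray, as slopes to the right and down, at radius r is drawn at 1 + k1 r^2 times it, then the intrinsics apply), "rvec" (rotation vector, rad) and "tvec" (3), from world to camera coordinates, as OpenCV has them. Camera axes: x right, y down, z forward; pixel columns grow to the right and rows downward; lengths in m; the calibration is good to about 2 mm. A picture is of the moment at which its call begins. get_calibration takes no time and is no camera call.
A pose or a line that the arm cannot do raises robot.IKError and nothing moves.
- robot.job_done(): hands the job in, once; it reports no verdict.
The state is a dict: "time": time; "q": joint angles; "qvel": joint speeds; "joint_torque": joint torques, N m; "tool_pos": TCP position; "tcp_rot": TCP orientation; "ft_force": force on the tool from outside, world axes, zero at the start; "torque": the same for the moment, N m; "gripper_width": finger opening in m.
Only numpy, scipy, OpenCV 4.12 (cv2) and the standard library are available. Lean on these libraries where they do the work, as an engineer would, in place of code of your own. Each camera call takes 0.05 s, during which the arm holds its last target.

### The job

First turn the parts carousel by its knob until its empty bin lies in the middle of the opening of the clear hood. Then take the stack apart from the top down: stand the wooden reel upright in the middle of that empty bin, and set the hexagonal box, the round tin and the square tin, in that order, each flat in the middle of the tray of its own shape, inside the rim (the square tin in line with its tray). Keep everything upright and leave the carousel turned that way.

Things in the scene. Friction and masses are not known exactly. Their poses are not given: they have to be found in the camera images.
- reel: Bare wooden thread reel, an upright cylinder 28 mm across and 40 mm tall, about 30 g, top of the stack, standing on the hexagonal box. Its origin is the centre of its underside, z up.
- hex_box: Closed wooden box with six sides, 38 mm across its flats, 28 mm tall, about 60 g, standing on the round tin. Its origin is the centre of its underside, z up. Its x axis is square to one pair of flats; the other pairs are 60 and 120 degrees further round.
- round_tin: Closed metal tin, 50 mm across, 30 mm tall, about 110 g, standing on the square tin. Its origin is the centre of its underside, z up.
- square_tin: Closed metal tin, 58 x 58 mm, 32 mm tall, about 180 g, bottom of the stack, standing on the desk. Its origin is the centre of its underside, z up. x and y are square to its sides. The whole stack is 130 mm tall.
- square_tray: Fixed low wooden tray with a square rim, lying on the mat: floor 3 mm thick, rim 4 mm wide, its top 7 mm above the desk (4 mm above the tray's floor); 82 mm outside, 74 mm inside; x and y are square to its sides. Origin: centre of its underside, on the desk.
- round_tray: Fixed low wooden tray with a round rim, lying on the mat: floor 3 mm thick, rim 4 mm wide, its top 7 mm above the desk (4 mm above the tray's floor); about 75 mm across outside, 66 mm inside. Origin: centre of its underside, on the desk.
- hex_tray: Fixed low wooden tray with a six-sided rim, lying on the mat: floor 3 mm thick, rim 4 mm wide, its top 7 mm above the desk (4 mm above the tray's floor); 62 mm across flats outside, 54 mm inside; x is square to one pair of flats. Origin: centre of its underside, on the desk.
- case: Fixed square case of the parts carousel, 220 x 220 mm. Walls to 32 mm above the desk, then a 3 mm clear hood (top at 35 mm) over three quarters of it; the front left quarter (-x, +y in its frame) is the opening. A 60 x 60 mm cut-out in the middle of the hood is for the knob. Origin: centre of its underside, on the desk, on the carousel's upright axis.
- carousel (a joint): Angle (rad) of the revolving tray, counter-clockwise from above; 0: empty bin in the middle of the opening. Turns both ways (3.1 rad each), light drag 0.05 N m, stays where left. Its knob, on the axis, turns with it: an upright black bar 46 mm long, 12 mm thick, from 42 to 75 mm above the desk, its length pointing towards the empty bin.
- empty_bin (a point): Middle of the floor of the carousel's empty bin, 65 mm from the axis, 18 mm above the desk; it turns with the carousel. The round tray, 200 mm across, has four quarter bins between 12 mm high partitions (tops 30 mm above the desk); the other three hold buttons, metal bobbins and wooden toggles.

How it is judged:
By the outcome, as a careful person would: the job done as asked, in the order asked, and still so for the second after the job is handed in, with the robot touching nothing.
It also fails if it takes over 112 s, if anything falls off the work surface, if the arm or the gripper's body presses on something with over 40 N, if the wrist force passes 120 N, or if a joint passes its speed limit or range.

## Working session

There is one attempt and no reset: what is moved stays moved. The work goes in short steps, each a Python script; the robot and the scene stay as the last script left them, time stands still between calls to the robot, and variables do not carry over. Pictures are saved under pics/ and viewed, and the job is handed in when it is done.

```bash
ls; mkdir -p pics; python3 - <<'E'
from plant import robot
import cv2
for n in ("side","top"):
    cv2.imwrite(f"pics/{n}0.png",robot.grab_frame(n)); print(robot.get_calibration(n))
print(robot.observe()); print(robot.tip_reach)
E
```

```text
pics
{'vertical_fov': 45.03953885068629, 'cx': 315.03906865610793, 'cy': 244.85358291191923, 'k1': -0.07206338679504243, 'rvec': array([ 2.07150012, -0.29465119,  0.13698338]), 'tvec': array([-0.52584465,  0.15796013,  0.81045085])}
{'vertical_fov': 42.800121364473455, 'cx': 325.7152560447243, 'cy': 237.58625366120268, 'k1': -0.1275103761393878, 'rvec': array([ 2.18801972, -2.17240051,  0.10449781]), 'tvec': array([0.0016466 , 0.53574493, 1.10599816])}
{'time': 0.1, 'q': array([5.77702205e+01, 5.99555915e+00, 5.53146942e+00, 8.96031492e+01,
       7.98767312e-04, 7.75249778e+01]), 'qvel': array([-0.00462587, -0.03267327,  0.11582715,  0.05049646,  0.07363433,
       -0.08181092]), 'joint_torque': array([ 7.05018596e-03, -5.58203959e+01,  5.04720140e+01,  1.29550556e-02,
       -2.51711826e-04,  3.87514251e-05]), 'tool_pos': array([0.20269073, 0.56451064, 0.30319588]), 'tcp_rot': array([-1.79934521e+02, -1.53044624e-02,  1.60245233e+02]), 'ft_force': array([ 0.34122887, -0.76573778,  0.32965515]), 'torque': array([-0.00584853, -0.0408669 ,  0.01338815]), 'gripper_width': 0.08528848976147732}
0.0726
```

View pics/side0.png

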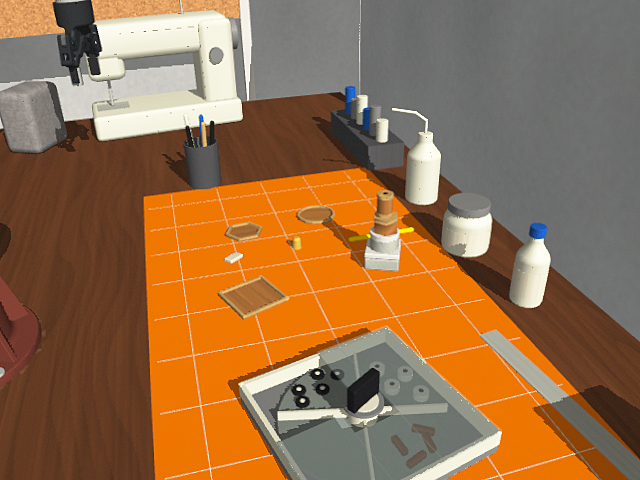

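View pics/top0.png

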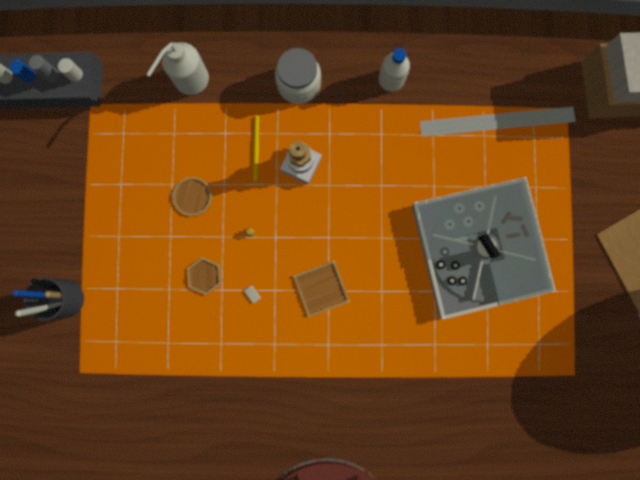

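```bash
cat > h.py <<'E'
import numpy as np, cv2
from plant import robot
from scipy.optimize import least_squares
C={n:robot.get_calibration(n) for n in("side","top")}
def proj(n,P):
    c=C[n]; R,_=cv2.Rodrigues(c["rvec"]); p=np.atleast_2d(P)@R.T+c["tvec"]; s=p[:,:2]/p[:,2:]
    f=240/np.tan(np.radians(c["vertical_fov"]/2)); r2=(s**2).sum(1,keepdims=True)
    return s*(1+c["k1"]*r2)*f+[c["cx"],c["cy"]]
def back(n,uv,z):
    c=C[n]; f=240/np.tan(np.radians(c["vertical_fov"]/2))
    K=np.array([[f,0,c["cx"]],[0,f,c["cy"]],[0,0,1]])
    s=cv2.undistortPoints(np.array(uv,float).reshape(-1,1,2),K,np.array([c["k1"],0,0,0.]))[:,0]
    R,_=cv2.Rodrigues(c["rvec"]); d=np.c_[s,np.ones(len(s))]@R; o=-R.T@c["tvec"]
    return o+d*((z-o[2])/d[:,2])[:,None]
def snap(n,name,crop=None,k=4,pts=()):
    im=robot.grab_frame(n); save(im,name,crop,k,pts); cv2.imwrite(f"pics/raw_{name}.png",im); return im
def save(im,name,crop=None,k=4,draw=()):
    im=im.copy()
    x0,y0,x1,y1=crop or (0,0,640,480)
    if not crop:k=1
    o=cv2.resize(im[y0:y1,x0:x1],None,fx=k,fy=k,interpolation=cv2.INTER_CUBIC)
    for poly,col in draw:
        q=((np.array(poly)-[x0,y0]+.5)*k).astype(int); cv2.polylines(o,[q.reshape(-1,1,2)],True,col,1)
    if crop:
        for u in range((x0+9)//10*10,x1,10):
            cv2.line(o,((u-x0)*k+k//2,0),((u-x0)*k+k//2,6),(255,255,255),1)
            if u%20==0: cv2.putText(o,str(u),((u-x0)*k,16),0,.35,(255,255,0),1)
        for v in range((y0+9)//10*10,y1,10):
            cv2.line(o,(0,(v-y0)*k+k//2),(6,(v-y0)*k+k//2),(255,255,255),1)
            if v%20==0: cv2.putText(o,str(v),(8,(v-y0)*k+4),0,.35,(255,255,0),1)
    cv2.imwrite(f"pics/{name}.png",o)
E
python3 - <<'E'
from h import *
t=cv2.imread("pics/top0.png"); s=cv2.imread("pics/side0.png")
save(t,"c1",(405,170,565,325),5)
save(t,"c2",(160,130,360,325),4)
save(s,"c3",(340,180,440,280),6)
save(s,"c4",(200,190,350,330),5)
save(s,"c5",(230,320,510,480),3)
E
```

```text
(no output)
```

View pics/c1.png

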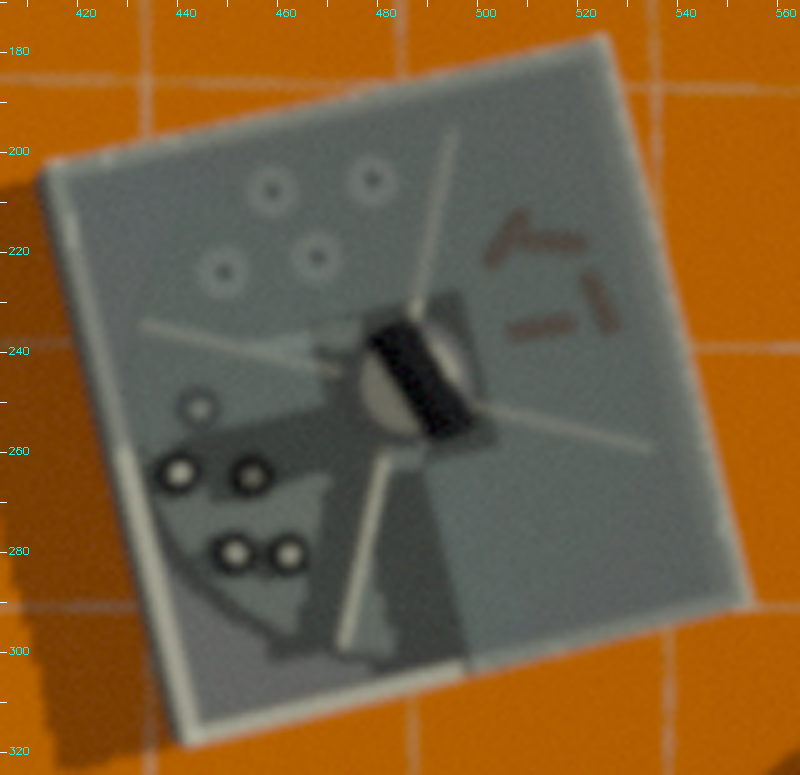

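View pics/c2.png

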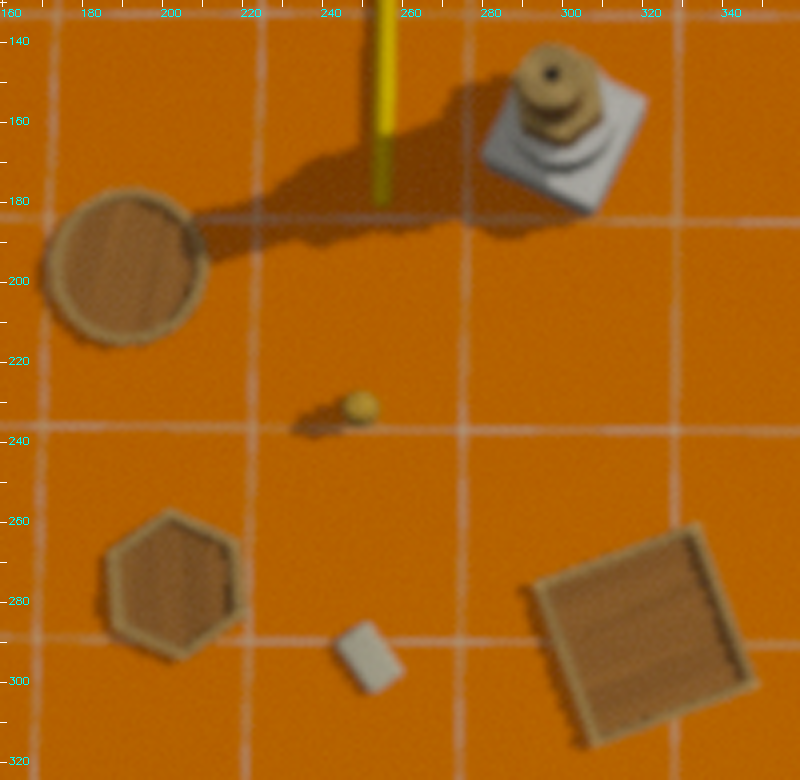

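View pics/c3.png

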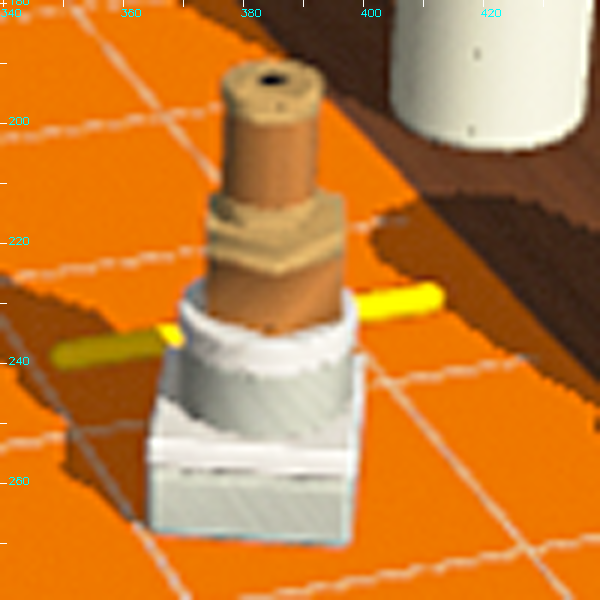

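View pics/c4.png

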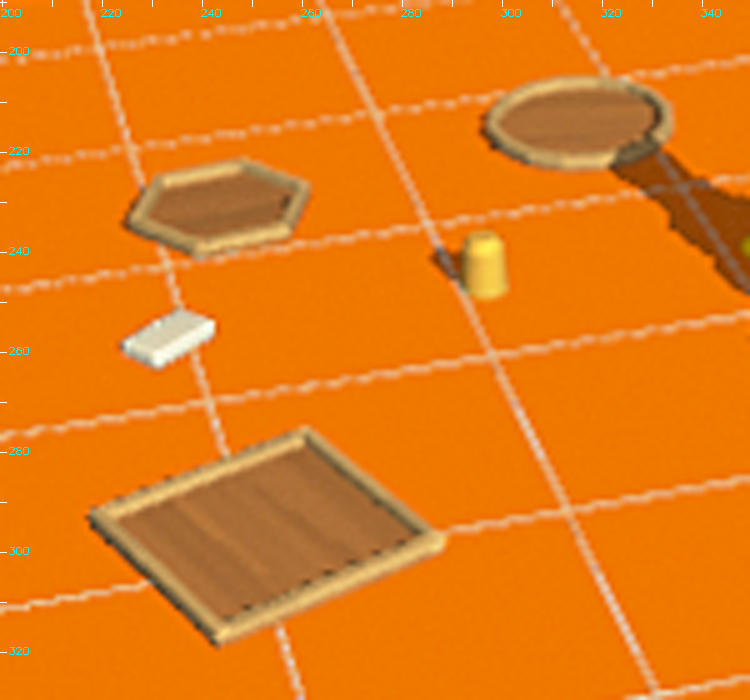

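View pics/c5.png

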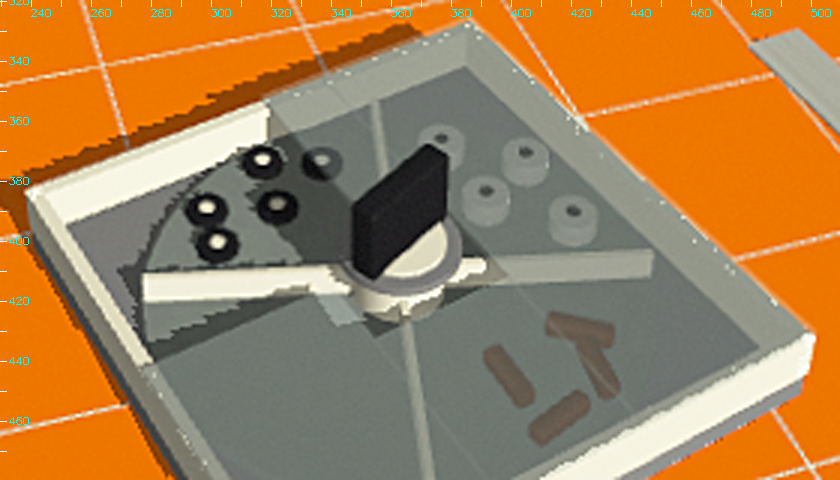

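```bash
python3 - <<'E'
from h import *
t=cv2.imread("pics/top0.png"); s=cv2.imread("pics/side0.png")
save(t,"d1",(275,132,330,190),12)
save(s,"d2",(355,185,410,245),12)
for n,uv in(("top",[[293.4,276],[334,260.3],[348.8,300.8],[307.2,316.6]]),("side",[[218,292.6],[260.6,275.2],[288.6,297.6],[243,317.2]])):
    P=back(n,uv,.007); d=np.diff(np.r_[P,P[:1]],axis=0)[:,:2]; print(n,"sq",P.mean(0)*1e3,np.linalg.norm(d,axis=1)*1e3,np.degrees(np.arctan2(d[:,1],d[:,0])))
for n,uv in(("top",[[202,257.1],[219.6,265.4],[220.4,282.6],[204,294.6],[187.6,285.1],[186.2,267.9]]),("side",[[247.6,221.6],[261.2,227],[257.2,236],[239.2,240],[225.2,233.2],[232.2,224.6]])):
    P=back(n,uv,.007); d=np.diff(np.r_[P,P[:1]],axis=0)[:,:2]; print(n,"hex",P.mean(0)*1e3,np.linalg.norm(d,axis=1)*1e3,np.degrees(np.arctan2(d[:,1],d[:,0])))
print("round",back("top",[[191.3,196.1]],.007),back("side",[[315.2,214]],.007))
print("reel",back("top",[[297.6,147.9]],.130),back("side",[[385,193]],.130))
P=back("top",[[321.6,154],[307.6,182.9],[279.6,168.4]],.032);print("sqtin top",P,(P[0]+P[2])/2,np.linalg.norm(np.diff(P,axis=0),axis=1),np.degrees(np.arctan2(*np.diff(P,axis=0)[:,1::-1].T)))
print("side",back("side",[[364.7,267.2],[398,270.5]],0),back("side",[[364.3,253],[398.3,256],[400.5,239.7]],.032))
# case: top z=.035 corners in top image
P=back("top",[[413,202],[525.5,177],[555,290],[442.5,318]],.035);d=np.diff(np.r_[P,P[:1]],axis=0)[:,:2];print("case",P,P.mean(0),np.linalg.norm(d,axis=1),np.degrees(np.arctan2(d[:,1],d[:,0])))
E
```

```text
top sq [442.27675285  13.75079577   7.        ] [81.1152993  80.1830759  82.56873758 79.5629314 ] [ -68.42704375 -159.60201563  111.11253464   19.34359972]
side sq [446.1574818   10.01880589   7.        ] [80.74634173 82.8456414  82.33260027 81.4689307 ] [  21.96123909  -68.84965576 -159.023325    110.02926154]
top hex [464.44863319 233.70248203   7.        ] [36.81826689 32.15225949 37.91287883 35.77668552 32.30484337 35.87643053] [-114.4521111  -176.21360642  126.73115041   60.99825739    6.02215864
  -55.10463831]
side hex [467.90940718 229.7808847    7.        ] [37.34221092 35.94833478 35.06448109 40.65782056 35.70042909 31.02806703] [ -55.21244217 -112.73584237 -172.05142251  121.74055836   60.02000328
    5.86637903]
round [[0.61406899 0.26025047 0.007     ]] [[0.61576842 0.25362981 0.007     ]]
reel [[0.67869539 0.05502711 0.13      ]] [[0.68205514 0.05469225 0.13      ]]
sqtin top [[0.69075174 0.01425225 0.032     ]
 [0.63610054 0.03969277 0.032     ]
 [0.66297115 0.09183978 0.032     ]] [0.67686145 0.05304601 0.032     ] [0.06028245 0.05866295] [155.03769116  62.73859404]
side [[0.64618025 0.04546999 0.        ]
 [0.69624538 0.01842318 0.        ]] [[0.64283627 0.0398134  0.032     ]
 [0.69309815 0.01342724 0.032     ]
 [0.71793459 0.0634777  0.032     ]]
case [[ 0.60175226 -0.1548329   0.035     ]
 [ 0.65160908 -0.36839057  0.035     ]
 [ 0.44037707 -0.42011177  0.035     ]
 [ 0.38938731 -0.20798536  0.035     ]] [ 0.52078143 -0.28783015  0.035     ] [0.21930021 0.21747195 0.21816867 0.21891564] [ -76.85918465 -166.24153967  103.51601553   14.05179003]
```

View pics/d1.png

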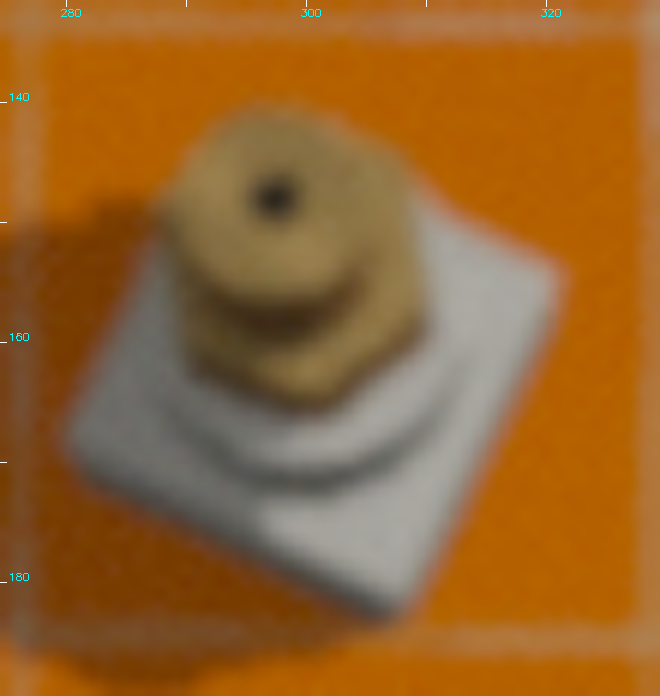

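View pics/d2.png

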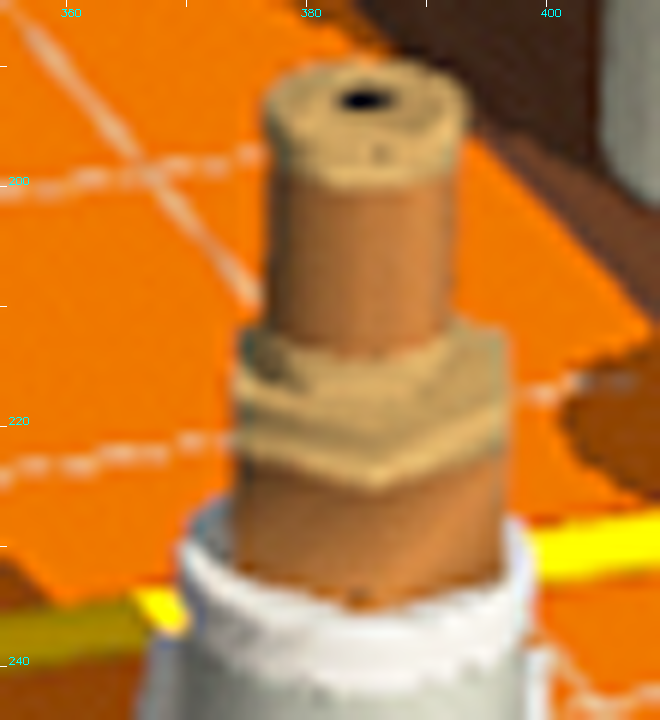

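```bash
python3 - <<'E'
from h import *
o=lambda x,y,k=5,a=405,b=170:[a+x/k-.5,b+y/k-.5]
ang=lambda d:np.degrees(np.arctan2(d[1],d[0]))
for a,b in(((345,370),(145,323)),((485,405),(650,447)),((415,315),(453,133)),((382,460),(345,645))):
    P=back("top",[o(*a),o(*b)],.030);print("part",ang(P[1]-P[0]))
# knob top face z .075
P=back("top",[o(387,329),o(452,432)],.07);print("knob",P.mean(0),ang(P[1]-P[0]),np.linalg.norm(P[1]-P[0]))
s=lambda x,y:[230+x/3-.3,320+y/3-.3]
P=back("side",[s(28,190),s(475,25),s(815,335)],.035);d=np.diff(P,axis=0);print("case side",(P[0]+P[2])/2,[ang(v) for v in d],np.linalg.norm(d,axis=1))
# hood edges/opening
P=back("top",[o(60,180),o(605,40),o(745,600),o(188,742)],.035)
# knob in side
P=back("side",[s(352,208),s(428,145),s(449,155),s(372,220)],.075);print("knob side",P.mean(0),ang(P[1]-P[0]),ang(P[2]-P[3]),np.linalg.norm(P[1]-P[0]),np.linalg.norm(P[2]-P[1]))
# hex box top face in top view z=.090
h=lambda x,y:[275+x/12-.5,132+y/12-.5]
P=back("top",[h(190,372),h(310,410),h(425,325)],.085);d=np.diff(P,axis=0);print("hex",P,[ang(v) for v in d],np.linalg.norm(d,axis=1))
s=lambda x,y:[355+x/12-.5,185+y/12-.5]
P=back("side",[s(235,380),s(378,452),s(508,395)],.090);d=np.diff(P,axis=0);print("hex s",P,[ang(v) for v in d],np.linalg.norm(d,axis=1))
print("jar",back("top",[[298,95]],0))
E
```

```text
part 77.26357262298082
part -103.70387885609999
part -13.014840659156699
part 167.904725693391
knob [ 0.51945093 -0.28491212  0.07      ] -147.81715890591715 0.04342991693580949
case side [ 0.52375828 -0.29228494  0.035     ] [np.float64(12.640373335498653), np.float64(-76.24521154673553)] [0.21752342 0.21420384]
knob side [ 0.52329837 -0.29126369  0.075     ] 31.90878656257601 31.87123166231705 0.045021295295304166 0.009474016642696124
hex [[0.66294951 0.06934604 0.085     ]
 [0.65737979 0.05161532 0.085     ]
 [0.67025142 0.03482796 0.085     ]] [np.float64(-107.43898131014011), np.float64(-52.520990145791046)] [0.01858495 0.02115406]
hex s [[0.66457612 0.05567224 0.09      ]
 [0.67540646 0.02954678 0.09      ]
 [0.69854108 0.03983326 0.09      ]] [np.float64(-67.48349310790482), np.float64(23.971647126411174)] [0.02828137 0.02531841]
jar [[0.81451093 0.06084947 0.        ]]
```

```bash
cat >> h.py <<'E'
G=.054
def gp(p,yaw,vel=None,guard=None):
    """grasp point p, tool yaw"""
    P=[p[0],p[1],p[2]+G]
    if vel is None: robot.move_pose(P,[180,0,yaw]); return
    return robot.line_to(P,vel=vel,rotation=[180,0,yaw],guard=guard)
def st(m=""):
    o=robot.observe(); print(m,"t%.1f"%o["time"],"tcp",o["tool_pos"].round(4),"yaw %.1f"%o["tcp_rot"][2],"q",o["q"].round(1),"F",o["ft_force"].round(1),"w %.4f"%o["gripper_width"],flush=True)
E
python3 - <<'E'
from h import *
K=[.522,-.2895]
q=robot.ik([*K,.2],[180,0,-147.9]); print(q)
q=np.array(q); 
q[5]=q[0]+180+147.9
while q[5]>180:q[5]-=360
print(q)
robot.set_gripper(.05); st("g")
robot.goto_joints(q); st("hover")
snap("top","e1"); snap("side","e2")
E
```

```text
[-41.55260493   5.75991458  -5.44085711  78.79922831   0.
 -73.65260493]
[-41.55260493   5.75991458  -5.44085711  78.79922831   0.
 -73.65260493]
g t0.5 tcp [0.2028 0.5647 0.3039] yaw 160.2 q [57.8  6.   5.6 89.6  0.  77.5] F [0.1 0.4 0.3] w 0.0497
hover t3.8 tcp [ 0.5223 -0.289   0.2001] yaw -147.9 q [-41.5   5.8  -5.4  78.8   0.  -73.6] F [1.  0.5 0.4] w 0.0500
```

View pics/e1.png

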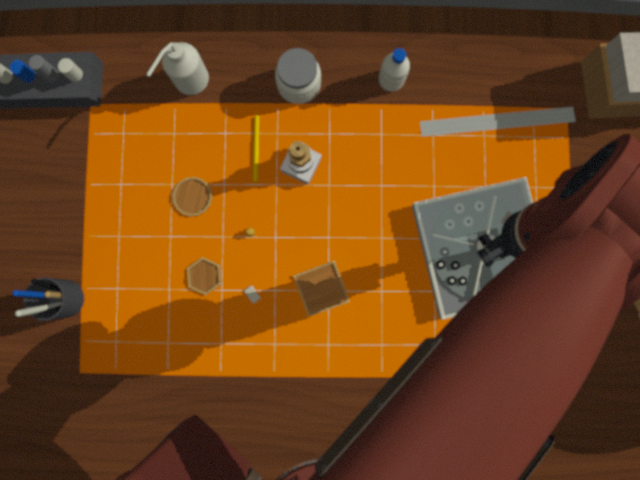

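View pics/e2.png

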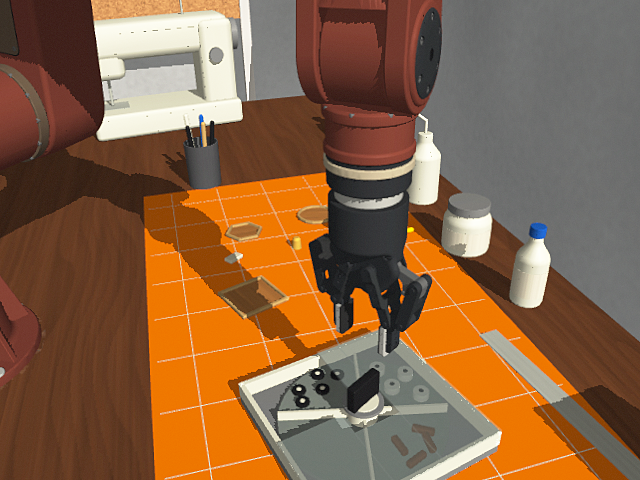

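```bash
python3 - <<'E'
from h import *
print(gp([.522,-.2895,.064],-147.9,vel=.1,guard=8)); st("down")
snap("side","e3",(230,200,510,440),3)
robot.set_gripper(0); st("closed")
snap("side","e4",(230,200,510,440),3)
E
```

```text
False
down t4.8 tcp [ 0.5224 -0.2898  0.1188] yaw -147.9 q [-41.6   8.3 -11.3  70.3   0.  -73.7] F [ 1.2 -0.6 -0.6] w 0.0499
closed t5.3 tcp [ 0.5218 -0.289   0.1186] yaw -147.9 q [-41.5   8.3 -11.3  70.4   0.  -73.7] F [-3.9  3.5  7. ] w 0.0109
```

View pics/e3.png

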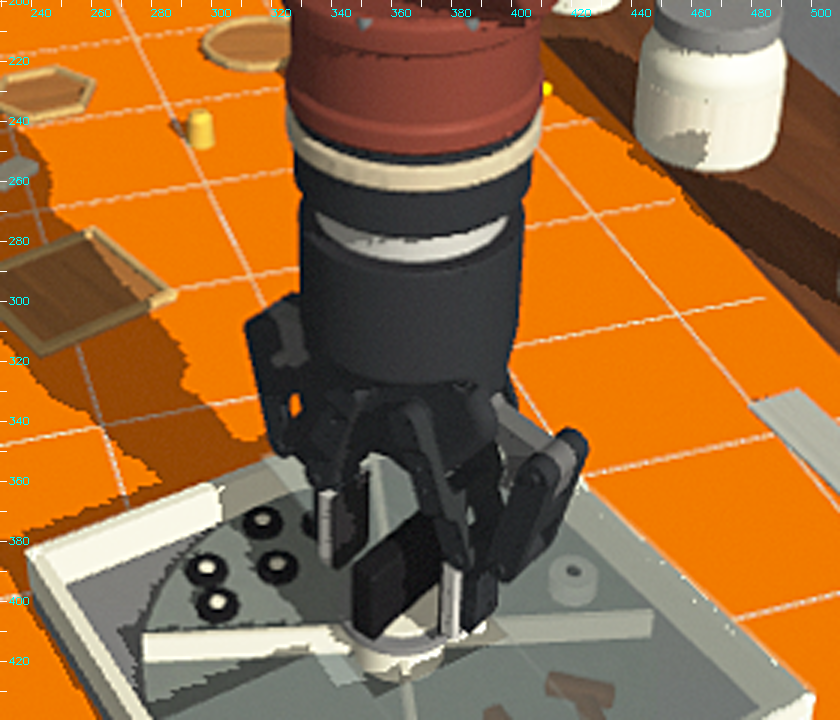

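View pics/e4.png

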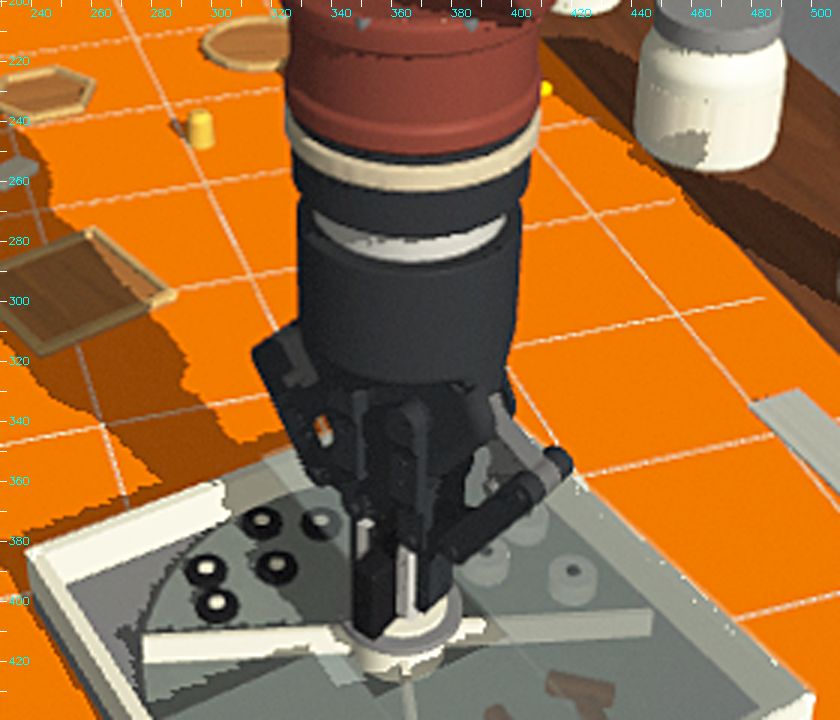

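```bash
python3 - <<'E'
from h import *
K=[.522-.0008,-.2895+.0013]
gp([*K,.064],-147.9,vel=.05); st("nudge")
E
```

```text
nudge t5.6 tcp [ 0.5217 -0.2888  0.1186] yaw -147.9 q [-41.5   8.1 -11.5  70.3  -0.  -73.6] F [ 2.1 -3.6  0.6] w 0.0113
```

```bash
python3 - <<'E'
from h import *
K=[.5216,-.2888]
q=robot.observe()["q"]
for i in range(4):
    gp([*K,.064],-147.9-63.6*(i+1)/4) if 0 else None
    yaw=-147.9-63.6*(i+1)/4
    qq=np.array(robot.ik([*K,.064+G],[180,0,yaw])); 
    assert abs(qq[:3]-q[:3]).max()<2,qq
    robot.goto_joints(qq); st(i)
snap("side","f1",(230,200,510,440),3)
E
```

```text
0 t6.0 tcp [ 0.5217 -0.289   0.1186] yaw -163.7 q [-41.5   8.2 -11.4  70.4  -0.  -57.9] F [-0.6 -0.4  5.7] w 0.0110
1 t6.3 tcp [ 0.5217 -0.2889  0.1186] yaw -179.5 q [-41.5   8.2 -11.4  70.4   0.  -42. ] F [-0.6 -0.2  5.2] w 0.0113
2 t6.7 tcp [ 0.5217 -0.2889  0.1186] yaw 164.6 q [-41.5   8.2 -11.4  70.4   0.  -26.1] F [-0.4 -0.5  4.4] w 0.0109
3 t7.1 tcp [ 0.5217 -0.2889  0.1186] yaw 148.7 q [-41.5   8.2 -11.4  70.4   0.  -10.2] F [-0.4 -0.6  5.3] w 0.0111
```

View pics/f1.png

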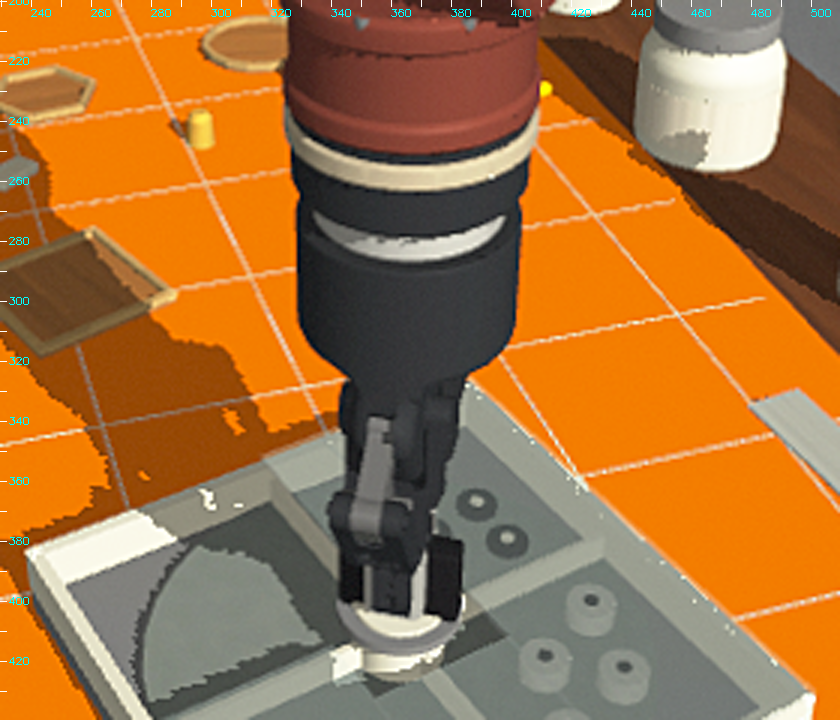

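```bash
python3 - <<'E'
from h import *
robot.set_gripper(.05); st("open")
gp([.5217,-.2889,.16],148.6,vel=.2)
gp([.6797,.0549,.22],148.6); st("hover")
snap("top","g1"); snap("side","g2",(300,80,480,290),4)
t=cv2.imread("pics/raw_g1.png"); save(t,"g3",(405,170,565,325),5)
s=cv2.imread("pics/raw_g2.png"); save(s,"g4",(230,320,510,480),3)
E
```

```text
open t7.6 tcp [ 0.5215 -0.2887  0.1178] yaw 148.5 q [-41.5   8.2 -11.4  70.3   0.  -10.1] F [ 0.3 -0.2 -1. ] w 0.0500
hover t9.7 tcp [0.6796 0.0536 0.2736] yaw 148.5 q [-6.4 20.5 19.  88.5 -0.  25. ] F [-0.9 -0.4 -0.4] w 0.0497
```

View pics/g1.png

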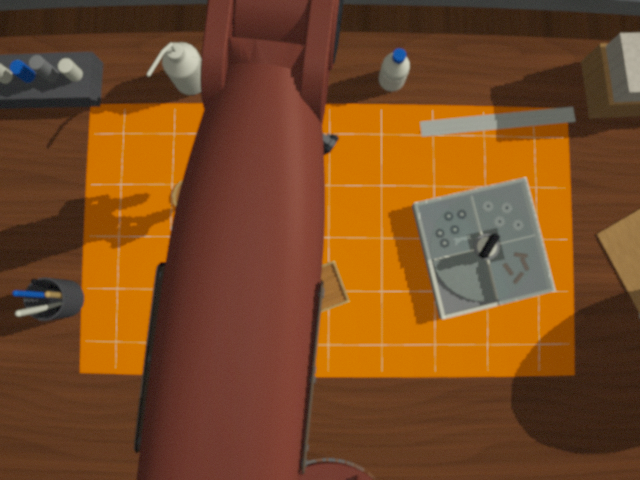

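View pics/g2.png

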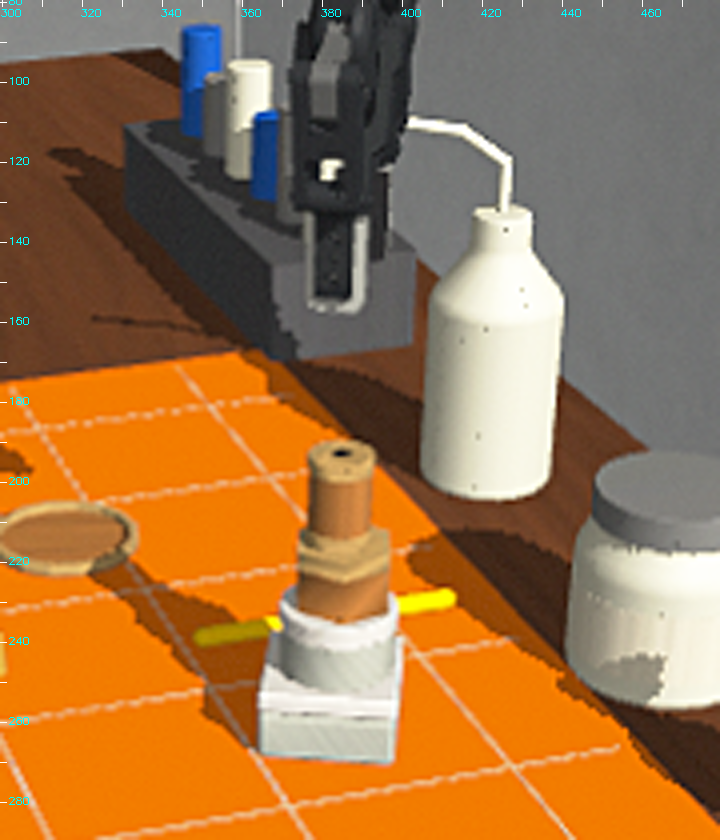

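View pics/g3.png

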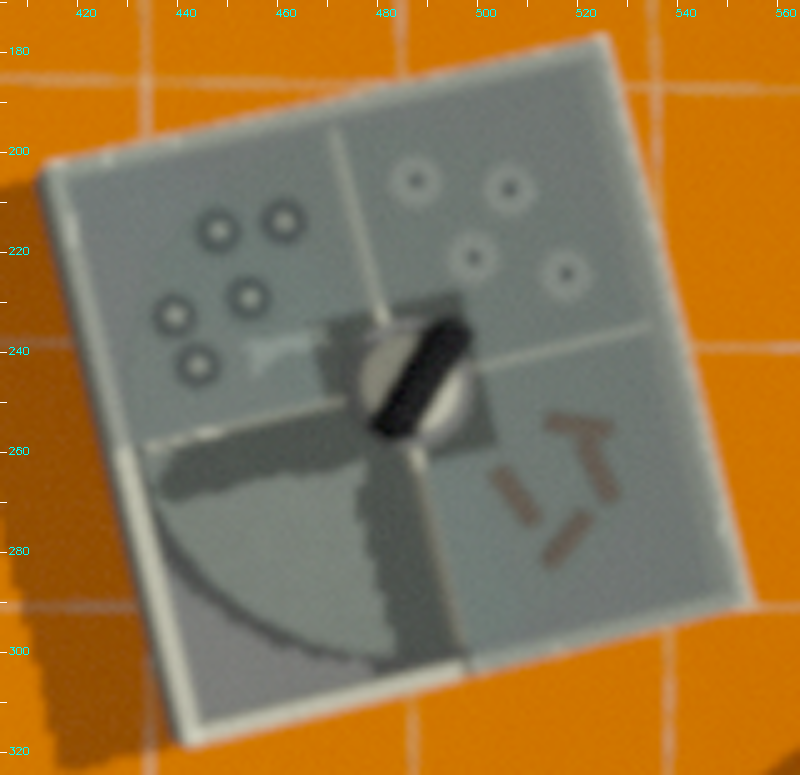

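View pics/g4.png

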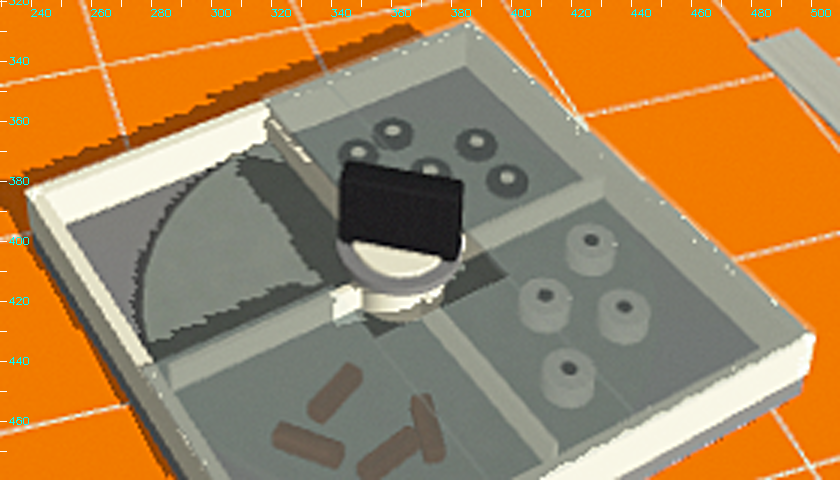

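```bash
python3 - <<'E'
from h import *
c=np.array([.6797,.0549]); 
for n in C: 
    R,_=cv2.Rodrigues(C[n]["rvec"]); print(n,(-R.T@C[n]["tvec"]).round(3))
u=np.array([np.cos(np.radians(58.6)),np.sin(np.radians(58.6))])
for s in(-1,1):
  for off in (.025,.0395): print(s,off,proj("side",[[*(c+s*off*u),.22-.0186+.005]]).round(1))
print("reel top",proj("side",[[*c,.130]]),proj("top",[[*c,.130]]))
E
```

```text
side [ 0.354 -0.746  0.526]
top [0.437 0.014 1.149]
-1 0.025 [[382.3 154.2]]
-1 0.0395 [[380.6 157.6]]
1 0.025 [[387.9 143.3]]
1 0.0395 [[389.4 140.3]]
reel top [[383.59984038 193.13860395]] [[297.68233821 147.32148835]]
```

```bash
python3 - <<'E'
from h import *
s=cv2.imread("pics/raw_g2.png"); save(s,"g5",(355,100,415,165),11)
E
```

```text
(no output)
```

View pics/g5.png

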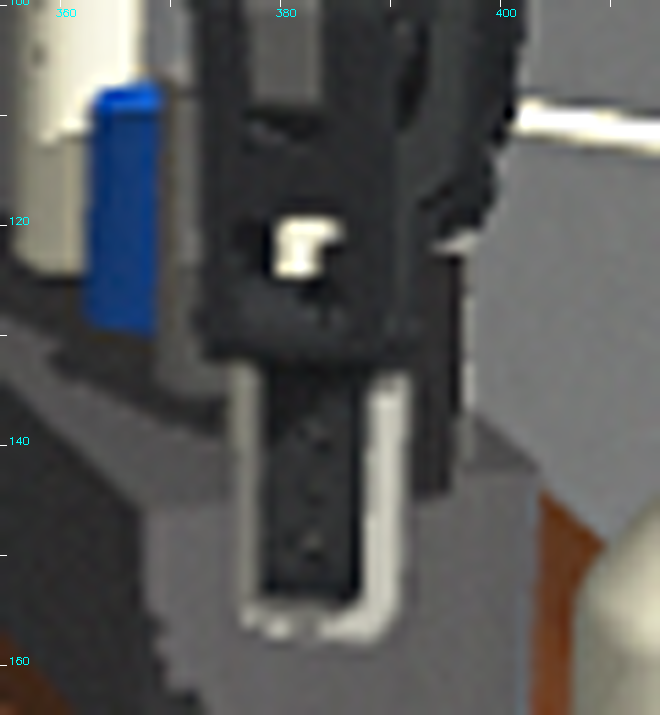

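```bash
python3 - <<'E'
from h import *
print(gp([.6797,.0549,.116],148.6,vel=.12,guard=6)); st("down")
robot.set_gripper(.0); st("closed")
snap("side","i1",(340,130,440,280),5)
E
```

```text
False
down t10.8 tcp [0.6802 0.0548 0.1711] yaw 148.6 q [-6.3 21.1  9.1 77.9 -0.  25.1] F [ 0.1 -0.4 -0.4] w 0.0500
closed t11.1 tcp [0.6803 0.0549 0.1712] yaw 148.6 q [-6.3 21.1  9.1 77.9  0.  25.1] F [-0.   0.   5.5] w 0.0258
```

View pics/i1.png

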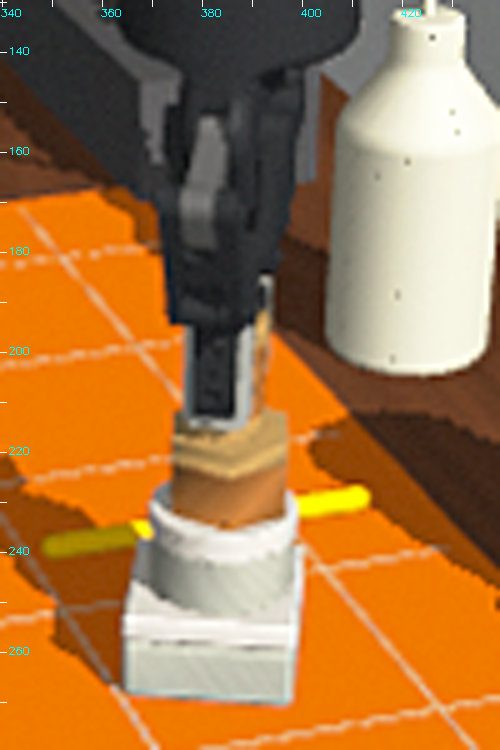

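```bash
python3 - <<'E'
from h import *
gp([.6797,.0549,.20],148.6,vel=.15); st("lift")
snap("side","j1",(340,100,440,280),4)
gp([.4663,-.2549,.14],148.6); st("over")
snap("side","j2",(230,220,410,460),3); snap("top","j3",(405,170,565,325),5)
E
```

```text
lift t11.9 tcp [0.6794 0.0549 0.2528] yaw 148.6 q [-6.3 20.4 16.7 86.4 -0.  25.1] F [ 0.  -0.5 -1.4] w 0.0257
over t13.3 tcp [ 0.467  -0.2545  0.1943] yaw 148.6 q [-42.7  -5.5 -17.4  78.2   0.  -11.3] F [ 0.1  0.4 -0.5] w 0.0259
```

View pics/j1.png

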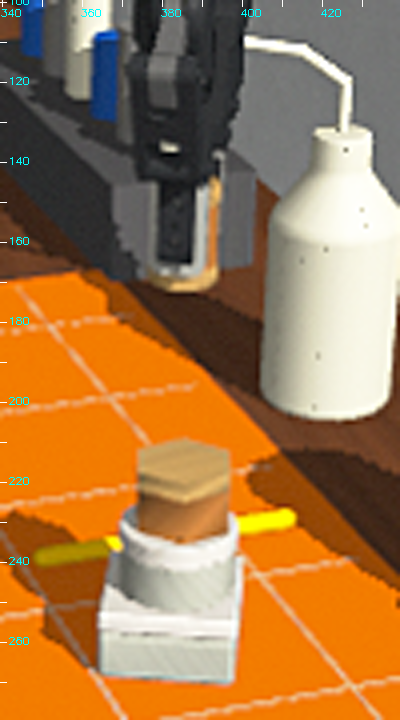

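View pics/j2.png

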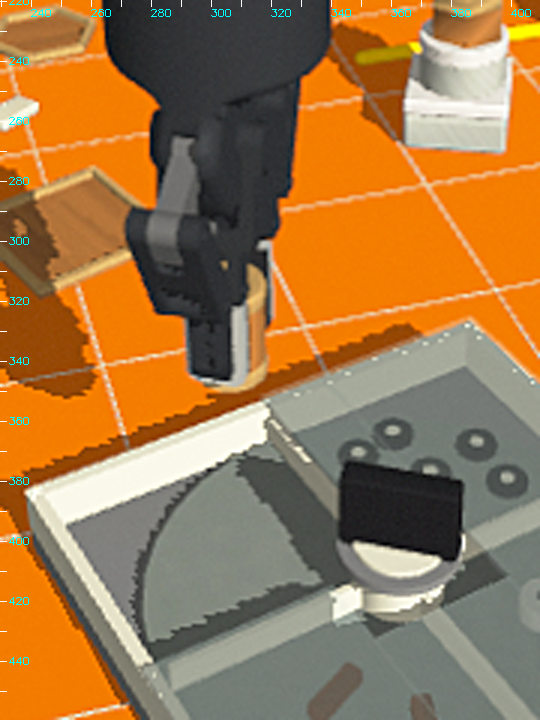

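View pics/j3.png

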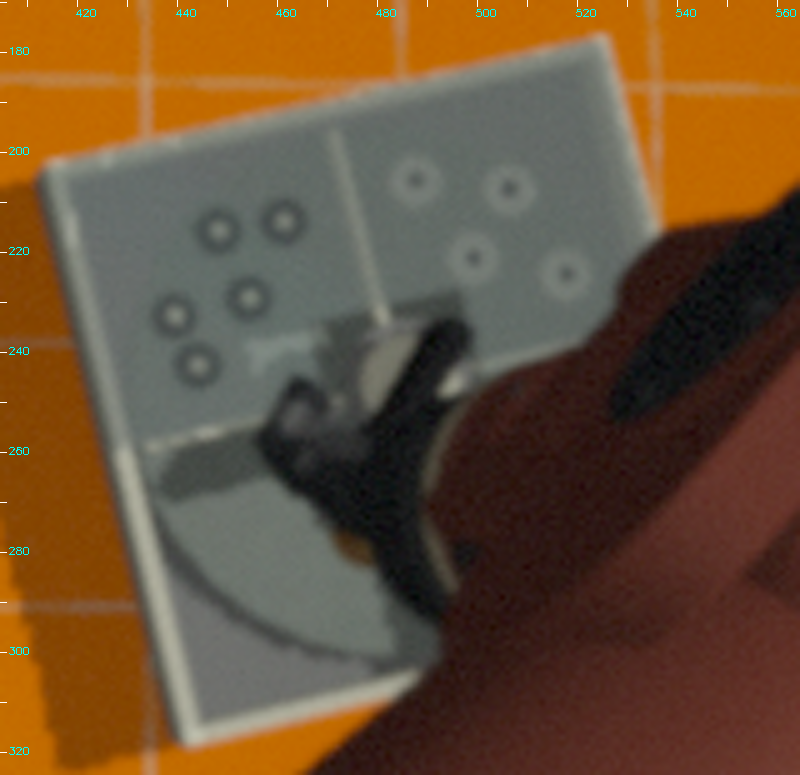

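```bash
cat >> h.py <<'E'
B={"side":np.array([.0021,-.0034,0]),"top":np.array([-.0009,.0011,0])}
def circ(c,r,z,n=48):
    a=np.linspace(0,2*np.pi,n,endpoint=False); return np.c_[c[0]+r*np.cos(a),c[1]+r*np.sin(a),0*a+z]
def pol(c,across,n,yaw,z):
    a=np.radians(yaw)+np.arange(n)*2*np.pi/n+np.pi/n; r=across/2/np.cos(np.pi/n); return np.c_[c[0]+r*np.cos(a),c[1]+r*np.sin(a),0*a+z]
def ov(n,raw,name,crop,k,shapes):
    save(cv2.imread(f"pics/raw_{raw}.png"),name,crop,k,[(proj(n,np.array(P)+B[n]),col) for P,col in shapes])
E
python3 - <<'E'
from h import *
c=[.467,-.2545]
sh=[(circ(c,.014,z),(0,255,0)) for z in(.115,.155)]+[([[*c,.115],[*c,.155]],(255,0,0))]
ov("side","j2","k1",(270,290,340,370),8,sh); ov("top","j3","k2",(440,230,520,300),8,sh)
c=[.6794,.0549]
ov("side","j1","k3",(360,120,420,190),8,[(circ(c,.014,z),(0,255,0)) for z in(.174,.214)])
E
```

```text
(no output)
```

View pics/k1.png

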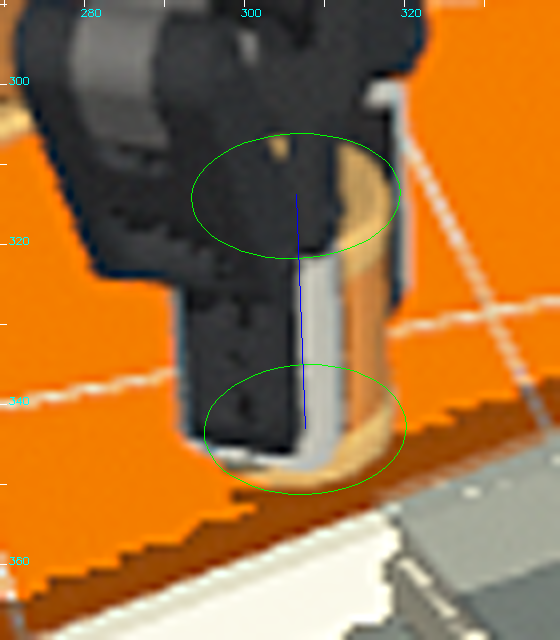

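View pics/k2.png

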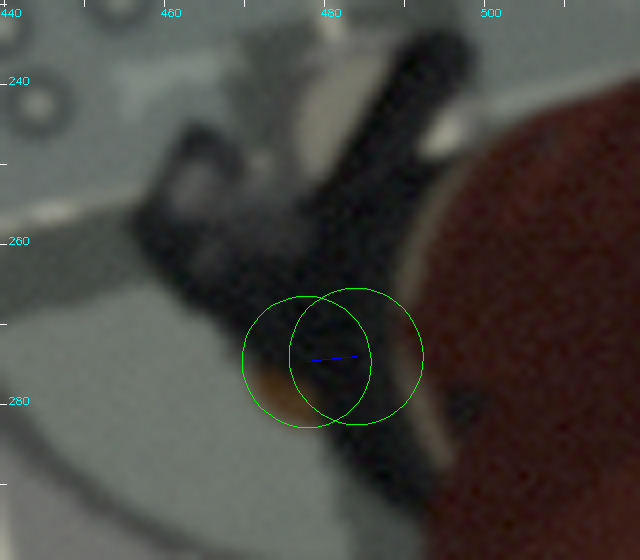

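View pics/k3.png

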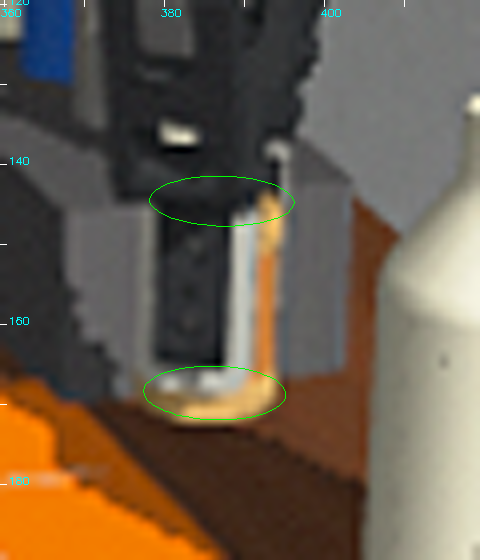

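```bash
python3 - <<'E'
from h import *
gp([.4663,-.2549,.06],148.6,vel=.15); 
print(gp([.4663,-.2549,.0435],148.6,vel=.03,guard=4)); st("down")
robot.set_gripper(.045); st("rel")
gp([.4663,-.2549,.15],148.6,vel=.15)
gp([.60,-.05,.22],148.6); st("away")
snap("side","l1",(230,320,510,480),3); snap("top","l2",(405,170,565,325),5)
t=cv2.imread("pics/raw_l2.png"); save(t,"l3",(275,132,330,190),12)
s=cv2.imread("pics/raw_l1.png"); save(s,"l4",(355,185,410,245),12)
E
```

```text
True
down t14.6 tcp [ 0.4663 -0.255   0.0992] yaw 148.6 q [-42.8  -2.  -24.1  67.9  -0.  -11.4] F [-0.9 -0.2  6. ] w 0.0257
rel t14.9 tcp [ 0.4659 -0.2545  0.0983] yaw 148.6 q [-42.8  -2.  -24.1  67.9  -0.  -11.4] F [ 0.6 -0.6 -0.4] w 0.0451
away t16.8 tcp [ 0.5995 -0.0508  0.2731] yaw 148.6 q [-17.3   6.1   2.5  86.5  -0.   14.2] F [-0.6 -0.8 -0.4] w 0.0450
```

View pics/l1.png

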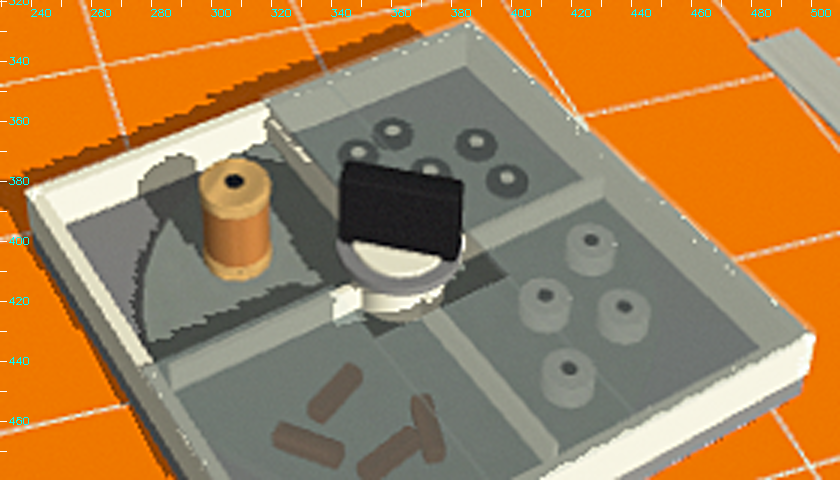

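View pics/l2.png

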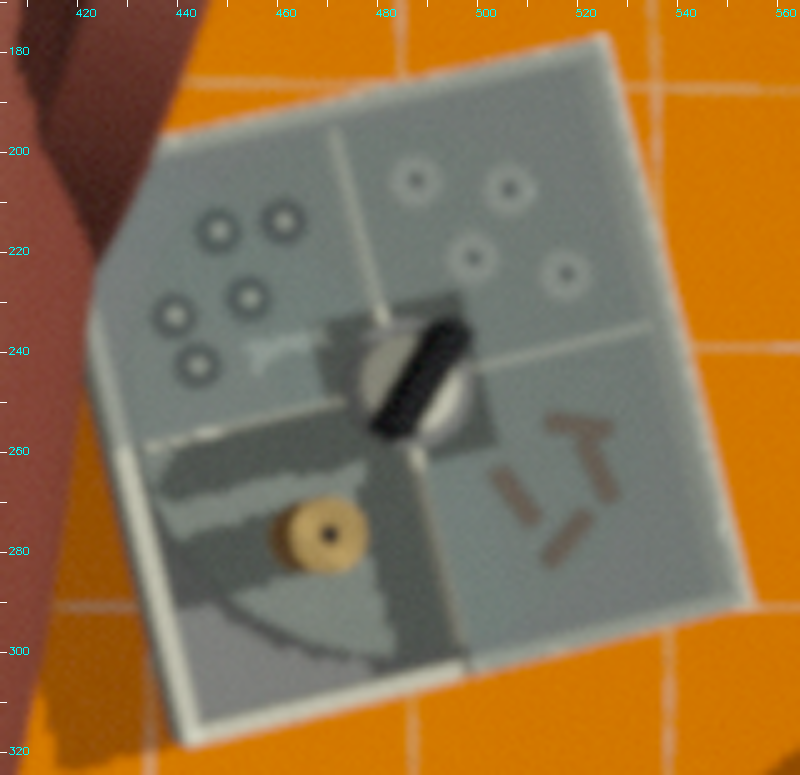

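View pics/l3.png

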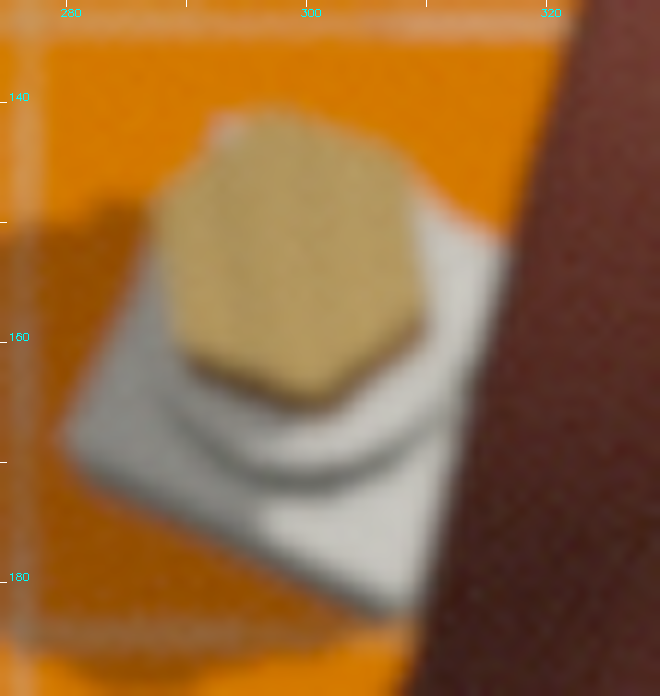

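View pics/l4.png

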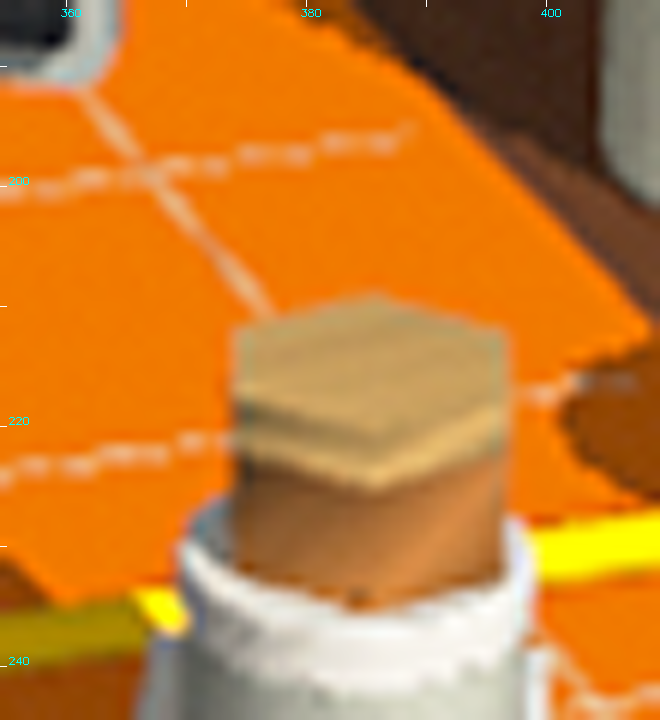

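```bash
cat >> h.py <<'E'
def fitpoly(n,uv,across,k,z,yaw0):
    uv=np.array(uv,float); c0=back(n,uv,z).mean(0)[:2]
    def f(p):
        q=proj(n,pol(p[:2],across,k,p[2],z)); D=np.linalg.norm(uv[:,None]-q[None],axis=2); j=D.argmin(1); return (uv-q[j]).ravel()
    r=least_squares(f,[*c0,yaw0],x_scale=[.01,.01,5]); return r.x[:2]-B[n][:2],r.x[:2],r.x[2],np.sqrt((r.fun**2).mean())
E
python3 - <<'E'
from h import *
T=lambda L:[[275+x/12-.5,132+y/12-.5] for x,y in L]; S=lambda L:[[355+x/12-.5,185+y/12-.5] for x,y in L]
a=T([(280,103),(408,160),(425,320),(310,410),(185,365),(157,205)]); b=S([(238,330),(372,298),(508,330),(508,400),(378,432),(233,385)])
for y in(0,15,30,45):
  print(fitpoly("top",a,.038,6,.09,y)); print(fitpoly("side",b,.038,6,.09,y))
print("reel",back("top",[[405+330/5-.5,170+533/5-.5]],.058)-B["top"],back("side",[[230+234/3-.3,320+182/3-.3]],.058)-B["side"])
sq={"top":[[293.4,276],[334,260.3],[348.8,300.8],[307.2,316.6]],"side":[[218,292.6],[260.6,275.2],[288.6,297.6],[243,317.2]]}
hx={"top":[[202,257.1],[219.6,265.4],[220.4,282.6],[204,294.6],[187.6,285.1],[186.2,267.9]],"side":[[247.6,221.6],[261.2,227],[257.2,236],[239.2,240],[225.2,233.2],[232.2,224.6]]}
for n in sq: print(n,fitpoly(n,sq[n],.082,4,.007,20),fitpoly(n,hx[n],.062,6,.007,5))
print(fitpoly("top",[[321.6,154],[307.6,182.9],[279.6,168.4]],.058,4,.032,63),fitpoly("side",[[364.3,253],[398.3,256],[400.5,239.7]],.058,4,.032,63))
E
```

```text
(array([0.67959516, 0.05292997]), array([0.67869516, 0.05402997]), np.float64(-21.147465235366646), np.float64(0.6478014017050286))
(array([0.68254798, 0.05844117]), array([0.68464798, 0.05504117]), np.float64(-21.138149614326014), np.float64(0.35874276385213216))
(array([0.67959516, 0.05292997]), array([0.67869516, 0.05402997]), np.float64(38.852534537360484), np.float64(0.6478014017050432))
(array([0.68254798, 0.05844117]), array([0.68464798, 0.05504117]), np.float64(38.86184849405906), np.float64(0.3587427638521236))
(array([0.67959516, 0.05292997]), array([0.67869516, 0.05402997]), np.float64(38.85253339037614), np.float64(0.6478014017050208))
(array([0.68254798, 0.05844117]), array([0.68464798, 0.05504117]), np.float64(38.86184673718062), np.float64(0.35874276385227427))
(array([0.67959516, 0.05292997]), array([0.67869516, 0.05402997]), np.float64(38.8525336713886), np.float64(0.647801401705005))
(array([0.68254798, 0.05844117]), array([0.68464798, 0.05504117]), np.float64(38.86185076640106), np.float64(0.358742763852139))
reel [[ 0.46612495 -0.25577466  0.058     ]] [[ 0.46577815 -0.25224618  0.058     ]]
top (array([0.44318226, 0.01265505]), array([0.44228226, 0.01375505]), np.float64(20.61603055273803), np.float64(0.5162354066033572)) (array([0.46636131, 0.22070125]), array([0.46546131, 0.22180125]), np.float64(4.7952803662070265), np.float64(5.266766258898724))
side (array([0.44405943, 0.01342523]), array([0.44615943, 0.01002523]), np.float64(20.935941124971695), np.float64(0.3043099259341067)) (array([0.46584227, 0.23317264]), array([0.46794227, 0.22977264]), np.float64(-24.643070443584072), np.float64(0.6397489883813041))
(array([0.67706804, 0.05201099]), array([0.67616804, 0.05311099]), np.float64(64.28637343177344), np.float64(0.3808827030977772)) (array([0.67824922, 0.05540318]), array([0.68034922, 0.05200318]), np.float64(63.64488469580914), np.float64(0.39955032713070454))
```

```bash
python3 - <<'E'
from h import *
c=[.6805,.0545];Y=128.9
robot.set_gripper(.06)
gp([*c,.17],Y); 
print(gp([*c,.086],Y,vel=.12,guard=6)); st("down")
robot.set_gripper(.0); st("closed")
gp([*c,.15],Y,vel=.12); st("lift")
snap("side","m1",(350,120,430,280),5)
E
```

```text
False
down t18.7 tcp [0.6809 0.0543 0.1411] yaw 128.9 q [-6.4 22.1  7.1 75.   0.  44.7] F [ 0.1 -0.7  0.2] w 0.0600
closed t19.0 tcp [0.6813 0.0544 0.1415] yaw 128.9 q [-6.4 22.1  7.1 74.9 -0.  44.7] F [0.3 0.6 7.6] w 0.0367
lift t19.7 tcp [0.6802 0.0545 0.2032] yaw 128.9 q [-6.4 20.7 12.  81.3  0.  44.7] F [-0.9  1.4 -1. ] w 0.0369
```

View pics/m1.png

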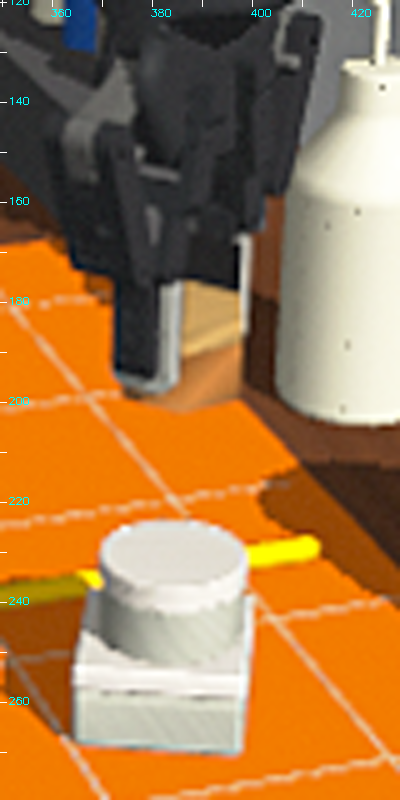

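```bash
python3 - <<'E'
from h import *
c=[.4655,.2328];Y=125.0
gp([*c,.12],Y); gp([*c,.06],Y,vel=.15); st("over")
snap("side","n1",(200,150,290,260),7); snap("top","n2",(160,230,250,310),8)
o=robot.observe()["tool_pos"]
sh=[(pol(o,.038,6,35,z+o[2]-.054),(0,255,0)) for z in(-.024,.004)]+[(pol(c,.054,6,35,.007),(255,0,0)),(pol(c,.062,6,35,.007),(255,0,0))]
ov("side","n1","n3",(200,150,290,260),7,sh); ov("top","n2","n4",(160,230,250,310),8,sh)
E
```

```text
over t21.4 tcp [0.4661 0.2325 0.1144] yaw 125.0 q [ 12.1  -4.7 -25.   69.7  -0.   67.1] F [0.3 0.2 0.9] w 0.0367
```

View pics/n1.png

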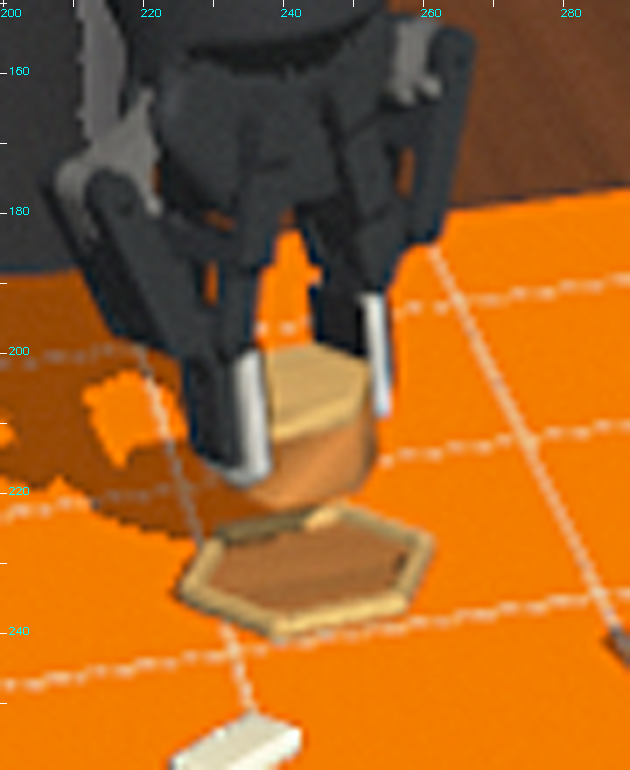

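View pics/n3.png

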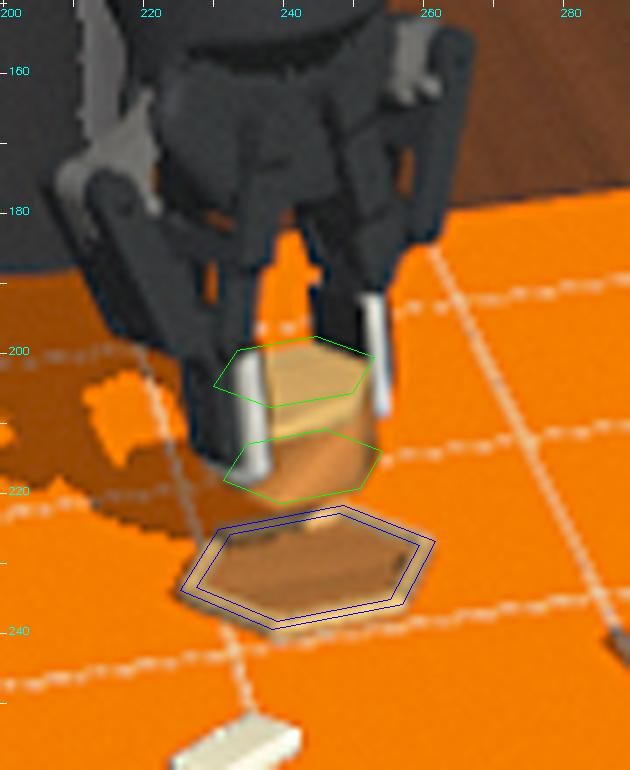

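View pics/n4.png

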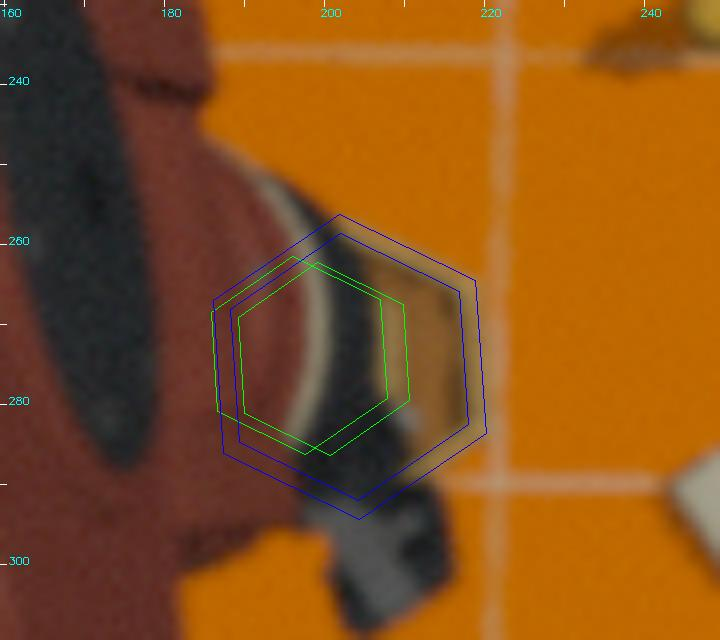

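```bash
python3 - <<'E'
from h import *
c=[.4655,.2328];Y=125.0
gp([*c,.036],Y,vel=.1); print(gp([*c,.0265],Y,vel=.03,guard=4)); st("down")
robot.set_gripper(.052); st("rel")
gp([*c,.10],Y,vel=.15)
gp([.56,.0,.20],120); st("away")
snap("side","o1",(200,190,290,260),8); snap("top","o2",(160,230,250,310),8)
s=cv2.imread("pics/raw_o1.png"); save(s,"o3",(350,215,415,280),11)
t=cv2.imread("pics/raw_o2.png"); save(t,"o4")
E
```

```text
True
down t22.2 tcp [0.4661 0.233  0.0825] yaw 125.0 q [ 12.2  -3.  -26.9  66.1   0.   67.2] F [-3.1 -0.   6.1] w 0.0369
rel t22.5 tcp [0.4655 0.2328 0.0815] yaw 125.0 q [ 12.2  -3.  -26.9  66.    0.   67.2] F [ 0.7  0.2 -0.2] w 0.0521
away t24.2 tcp [0.5595 0.001  0.253 ] yaw 120.0 q [-13.3  -1.3  -7.1  84.2   0.   46.7] F [-0.   0.   0.1] w 0.0520
```

View pics/o1.png

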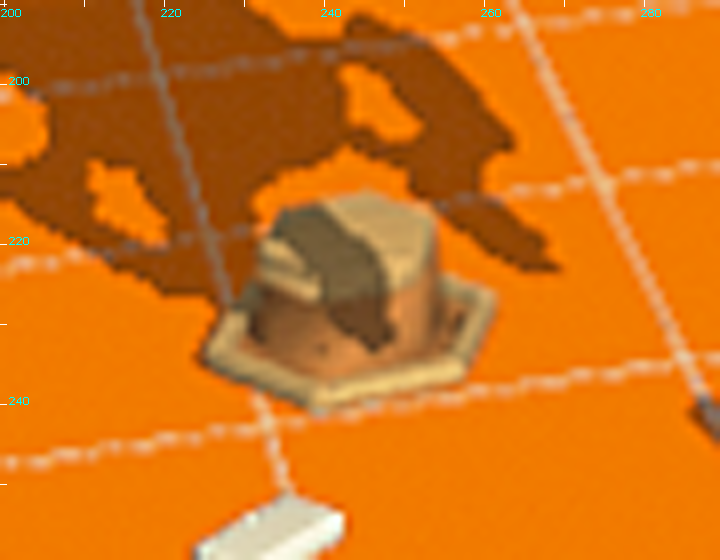

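View pics/o2.png

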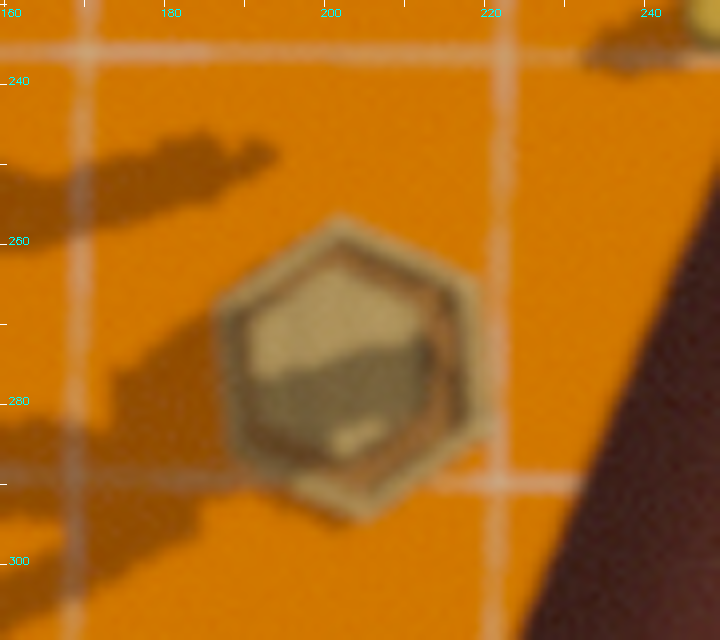

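View pics/o3.png

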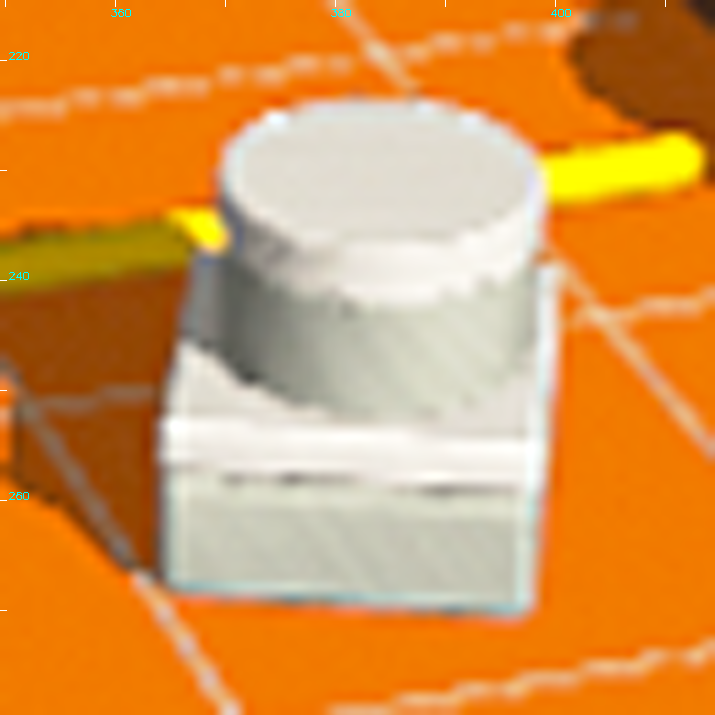

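View pics/o4.png

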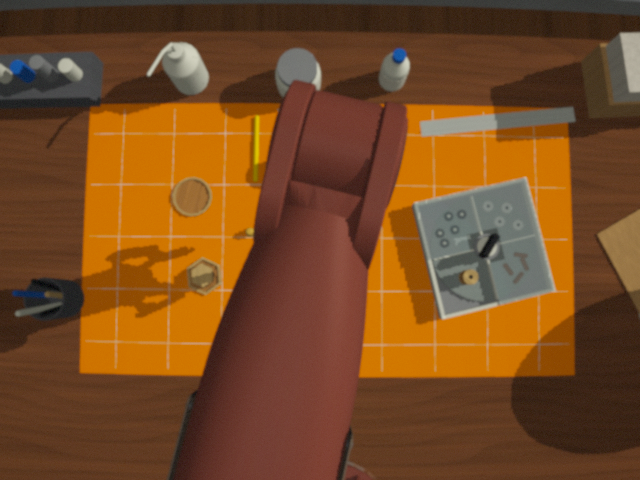

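```bash
python3 - <<'E'
from h import *
c=[.4655,.2328]
sh=[(pol(c,.038,6,35,z),(0,255,0)) for z in(.003,.031)]+[(pol(c,.054,6,35,.007),(255,0,0)),(pol(c,.062,6,35,.007),(255,0,0))]
ov("side","o1","n3",(200,190,290,260),8,sh); ov("top","o2","n4",(160,230,250,310),8,sh)
S=lambda L:[[350+x/11-.5,215+y/11-.5] for x,y in L]
# round tin top ellipse in side: fit by points
pts=S([(220,178),(545,180),(380,98),(384,250),(262,120),(500,120),(265,228),(500,232)])
P=back("side",pts,.062)[:,:2]
f=lambda p:np.hypot(*(P-p[:2]).T)-.025
r=least_squares(f,P.mean(0));print("tin side",r.x,r.x-B["side"][:2],r.fun*1e3)
E
```

```text
tin side [0.68262205 0.05299711] [0.68052205 0.05639711] [-0.02296133 -0.32490807 -0.38144452 -0.53565433 -0.29008036  0.77996159
  0.70885817  0.02647073]
```

View pics/n3.png

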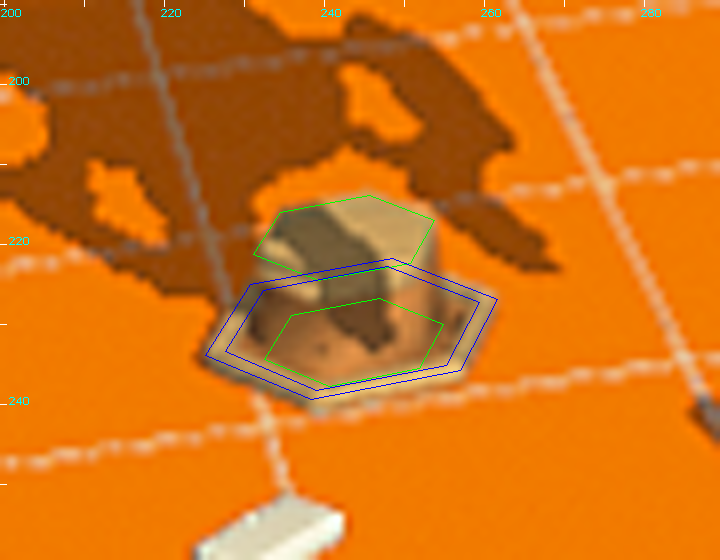

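View pics/n4.png

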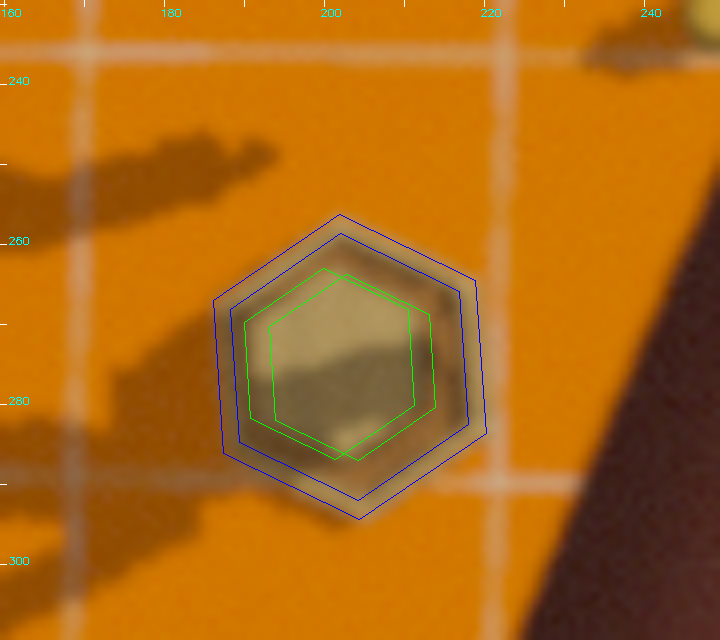

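```bash
python3 - <<'E'
from h import *
c=[.6802,.0545];Y=180
robot.set_gripper(.075)
gp([*c,.14],Y); 
print(gp([*c,.057],Y,vel=.12,guard=6)); st("down")
robot.set_gripper(.0); st("closed")
gp([*c,.13],Y,vel=.12); st("lift")
c=[.6147,.2585]
gp([*c,.13],Y); gp([*c,.065],Y,vel=.15); st("over")
snap("side","p1",(280,130,360,240),7); snap("top","p2",(150,160,240,230),8)
o=robot.observe()["tool_pos"]
sh=[(circ(o,.025,z+o[2]-.054),(0,255,0)) for z in(-.025,.005)]+[(circ(c,r,.007),(255,0,0)) for r in(.033,.0375)]
ov("side","p1","p3",(280,130,360,240),7,sh); ov("top","p2","p4",(150,160,240,230),8,sh)
s=cv2.imread("pics/raw_p1.png"); save(s,"p5",(350,215,415,280),11)
E
```

```text
False
down t26.4 tcp [0.6807 0.0544 0.1121] yaw 180.0 q [-6.4 23.   5.2 72.1 -0.  -6.4] F [ 0.1 -0.1 -0.3] w 0.0749
closed t26.7 tcp [0.681  0.0544 0.1126] yaw -180.0 q [-6.4 23.   5.3 72.1  0.  -6.4] F [-0.4 -0.7  5.5] w 0.0476
lift t27.5 tcp [0.6798 0.0545 0.183 ] yaw 180.0 q [-6.4 21.  10.2 79.3 -0.  -6.4] F [-0.9 -0.3 -1.9] w 0.0478
over t28.9 tcp [0.6152 0.2578 0.1195] yaw 179.9 q [11.5 20.1  2.4 72.3 -0.  11.6] F [-0.2 -0.5 -0.1] w 0.0477
```

View pics/p3.png

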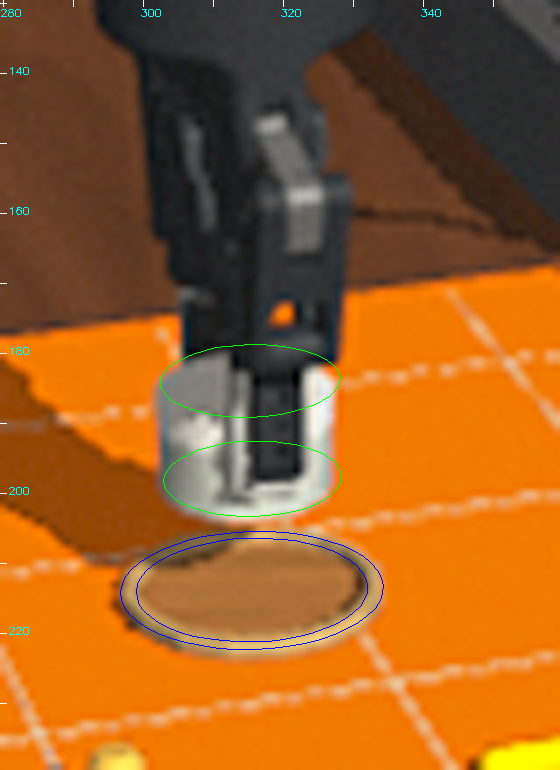

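View pics/p4.png

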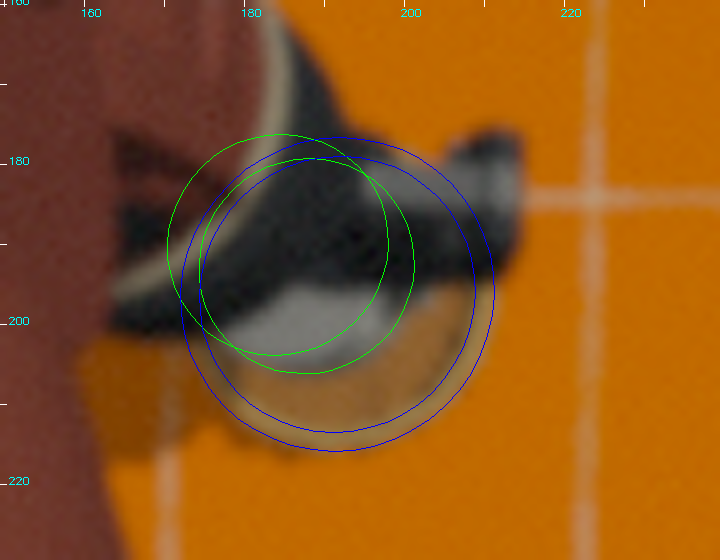

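View pics/p5.png

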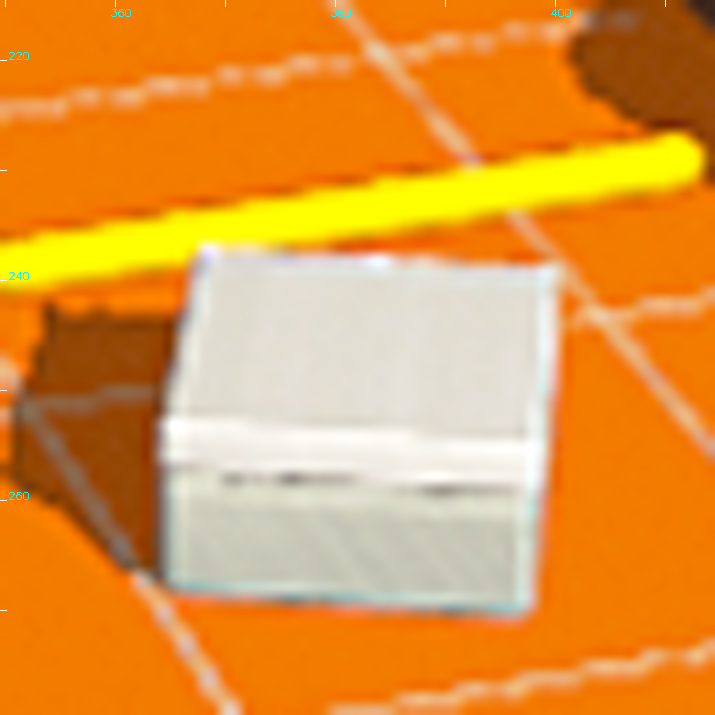

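```bash
python3 - <<'E'
from h import *
c=[.6147,.2585];Y=180
gp([*c,.037],Y,vel=.1); print(gp([*c,.0275],Y,vel=.03,guard=4)); st("down")
robot.set_gripper(.064); st("rel")
gp([*c,.10],Y,vel=.15)
gp([.56,-.1,.20],155); st("away")
snap("side","q1",(270,170,370,250),7); snap("top","q2",(150,160,240,230),8)
sh=[(circ(c,.025,z),(0,255,0)) for z in(.003,.033)]+[(circ(c,r,.007),(255,0,0)) for r in(.033,.0375)]
ov("side","q1","q3",(270,170,370,250),7,sh); ov("top","q2","q4",(150,160,240,230),8,sh)
t=cv2.imread("pics/raw_q2.png"); save(t,"q5",(270,135,335,195),11)
E
```

```text
True
down t29.8 tcp [0.6153 0.2587 0.0836] yaw -180.0 q [11.6 21.7  0.5 68.7 -0.  11.6] F [ 0.4 -0.1  4.2] w 0.0477
rel t30.1 tcp [0.6145 0.2585 0.0823] yaw 180.0 q [11.6 21.7  0.4 68.7  0.  11.6] F [ 0.2  0.1 -0. ] w 0.0640
away t32.1 tcp [ 0.5601 -0.0991  0.2535] yaw 155.1 q [-23.2   0.3  -5.5  84.2   0.    1.7] F [-0.5  0.2  0.2] w 0.0640
```

View pics/q3.png

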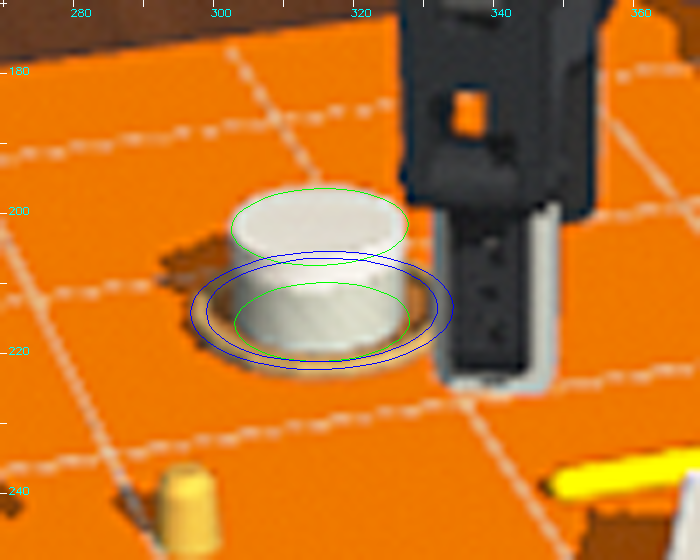

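View pics/q4.png

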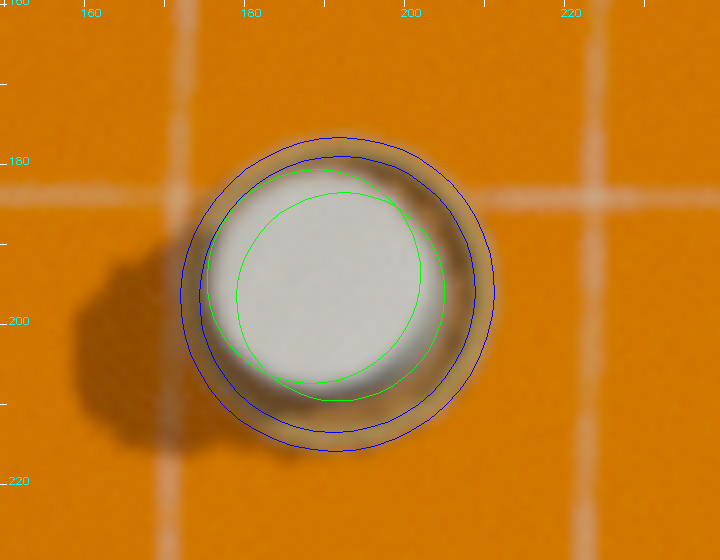

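View pics/q5.png

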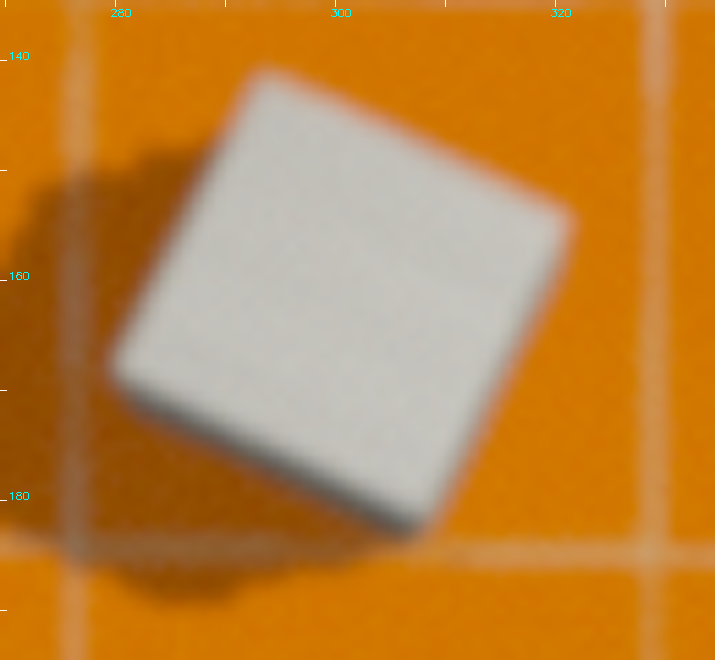

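```bash
python3 - <<'E'
from h import *
T=[[270+x/11-.5,135+y/11-.5] for x,y in[(258,68),(575,212),(420,525),(112,365)]]
S=[[350+x/11-.5,215+y/11-.5] for x,y in[(203,250),(557,268),(543,438),(162,418)]]
print(fitpoly("top",T,.058,4,.032,64)); print(fitpoly("side",S,.058,4,.032,64))
E
```

```text
(array([0.6780331 , 0.05214542]), array([0.6771331 , 0.05324542]), np.float64(64.44534769810761), np.float64(0.34597640362119325))
(array([0.67924471, 0.05748209]), array([0.68134471, 0.05408209]), np.float64(64.77249845665352), np.float64(0.5689136234660244))
```

```bash
python3 - <<'E'
from h import *
c=[.6785,.0545];Y=154.5
robot.set_gripper(.085)
gp([*c,.12],Y); 
print(gp([*c,.026],Y,vel=.1,guard=6)); st("down")
robot.set_gripper(.0); st("closed")
gp([*c,.10],Y,vel=.12); st("lift")
c=[.4435,.0129];Y=110.8
gp([*c,.12],Y); gp([*c,.065],Y,vel=.15); st("over")
snap("side","r1",(210,200,310,330),6); snap("top","r2",(280,240,370,330),8)
o=robot.observe()["tool_pos"]
sh=[(pol(o,.058,4,20.8,z+o[2]-.054),(0,255,0)) for z in(-.026,.006)]+[(pol(c,r,4,20.8,.007),(255,0,0)) for r in(.074,.082)]
ov("side","r1","r3",(210,200,310,330),6,sh); ov("top","r2","r4",(280,240,370,330),8,sh)
E
```

```text
False
down t34.5 tcp [0.679  0.0545 0.0809] yaw 154.5 q [-6.4 24.1  3.2 69.   0.  19.1] F [-0.4  0.7  0.3] w 0.0853
closed t34.9 tcp [0.6791 0.0545 0.0811] yaw 154.5 q [-6.4 24.1  3.2 69.  -0.  19.1] F [-0.6  0.1  6.1] w 0.0567
lift t35.6 tcp [0.678  0.0546 0.153 ] yaw 154.5 q [-6.4 21.4  7.5 76.2  0.  19.1] F [ 0.1 -0.5 -2.4] w 0.0569
over t37.1 tcp [0.4438 0.0129 0.1193] yaw 110.8 q [-15.3 -19.6 -37.4  72.2   0.   53.9] F [ 0.5  0.1 -1.3] w 0.0567
```

View pics/r3.png

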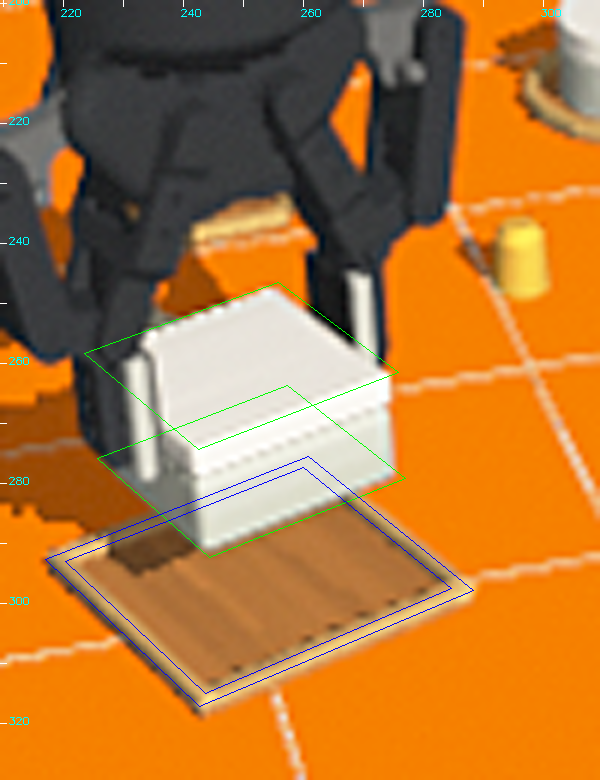

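View pics/r4.png

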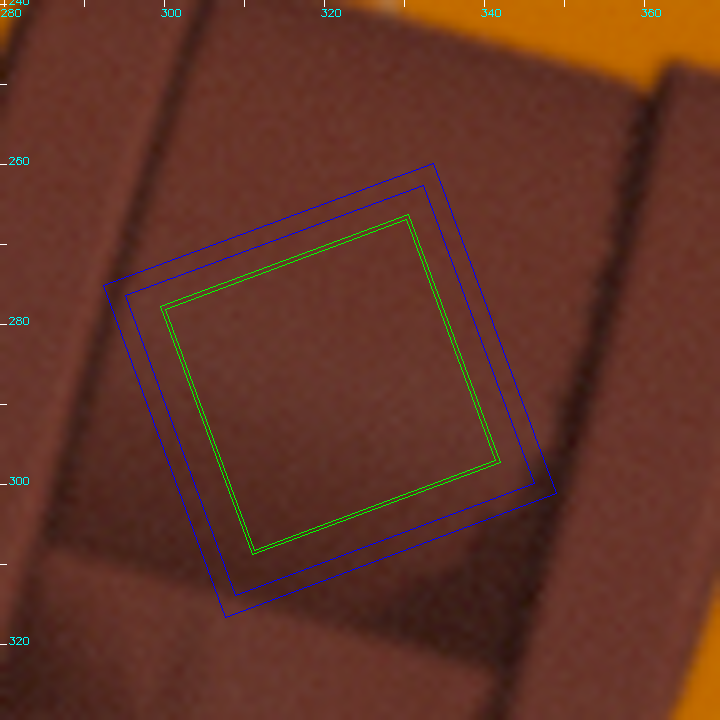

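```bash
python3 - <<'E'
from h import *
c=[.4435,.0129];Y=110.8
gp([*c,.038],Y,vel=.1); print(gp([*c,.0285],Y,vel=.03,guard=4)); st("down")
robot.set_gripper(.070); st("rel")
gp([*c,.10],Y,vel=.15)
robot.move_pose([.55,.30,.32],[180,0,130]); st("away")
snap("side","s1",(210,220,310,330),6); snap("top","s2",(280,240,370,330),8)
sh=[(pol(c,.058,4,20.8,z),(0,255,0)) for z in(.003,.035)]+[(pol(c,r,4,20.8,.007),(255,0,0)) for r in(.074,.082)]
ov("side","s1","s3",(210,220,310,330),6,sh); ov("top","s2","s4",(280,240,370,330),8,sh)
save(cv2.imread("pics/raw_s2.png"),"s5"); save(cv2.imread("pics/raw_s1.png"),"s6")
E
```

```text
True
down t38.0 tcp [0.4441 0.0128 0.084 ] yaw 110.8 q [-15.3 -17.8 -39.8  67.9  -0.   53.9] F [-1.3  0.8  6.1] w 0.0567
rel t38.3 tcp [0.4435 0.0129 0.0831] yaw 110.8 q [-15.3 -17.8 -39.9  67.9   0.   53.9] F [ 0.3 -0.3 -0.7] w 0.0702
away t40.2 tcp [0.5499 0.2991 0.3191] yaw 129.9 q [16.6 10.9 12.6 91.7 -0.  66.7] F [ 0.3 -0.8 -0. ] w 0.0696
```

View pics/s3.png

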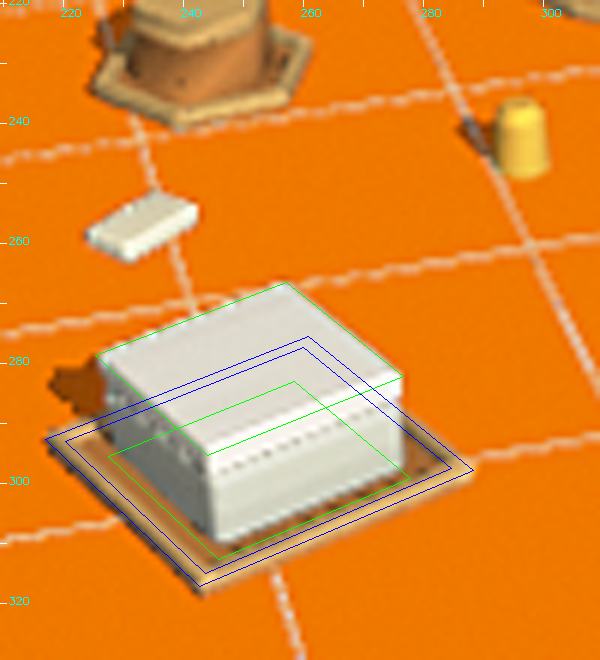

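View pics/s4.png

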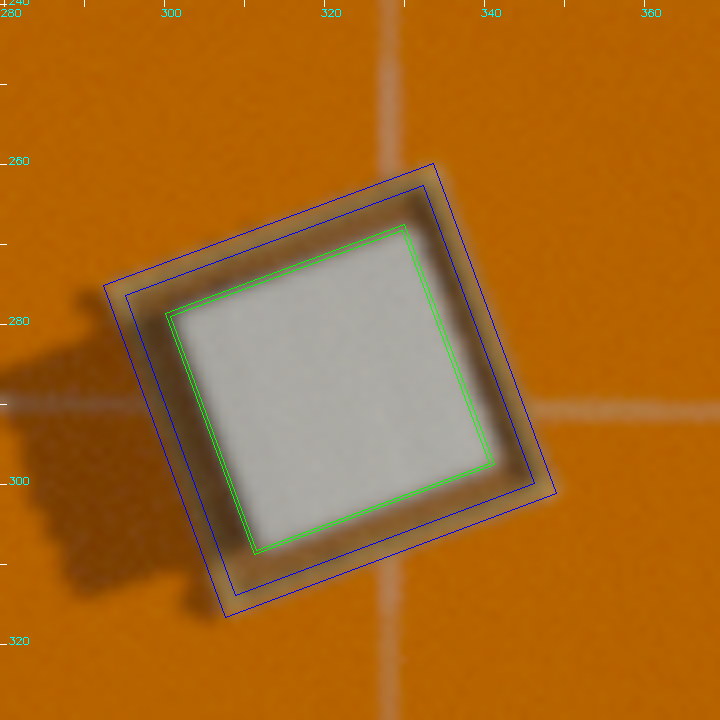

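View pics/s5.png

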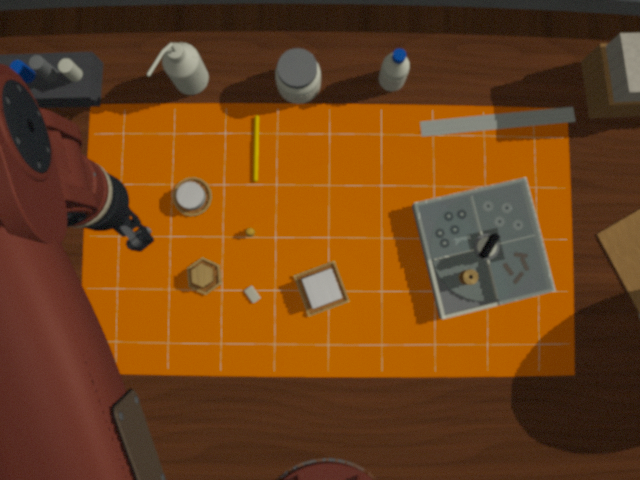

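View pics/s6.png

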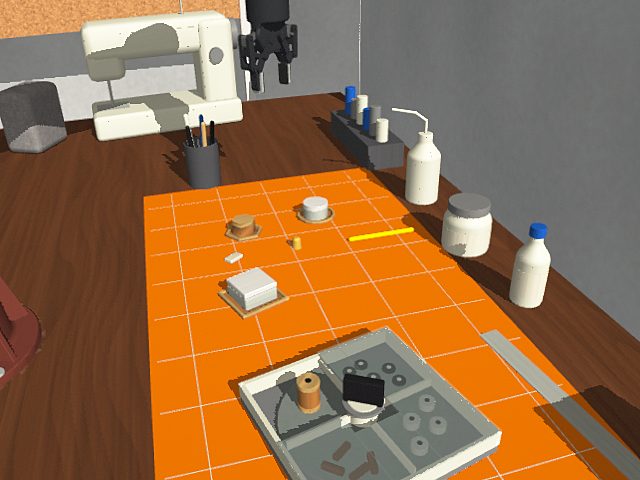

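```bash
python3 - <<'E'
from h import *
robot.job_done(); st("done")
E
```

```text
the job is handed in; nothing more can be done
the job is handed in; nothing more can be done
```

The job is done and handed in at about 40 s of the 112 s allowed, with every part placed as asked and in the order asked.

I turned the carousel about -64° by its knob. Then I set the reel in the empty bin, and the hexagonal box, round tin and square tin in their own trays. No wrist force reading went above about 8 N.

**Last checks in the pictures:**
- **Carousel:** the partitions line up with the case to within about 0.5–1°, with the empty bin in the opening.
- **Reel:** it stands upright, 1–3 mm from the middle of the bin. The top camera puts it about 1 mm off and the side camera nearly 3 mm.
- **Hexagonal box:** it lies flat inside the rim, within about 1 mm of the middle.
- **Round tin:** it lies flat inside the rim, about 1 mm off the middle.
- **Square tin:** it lies flat, in line with its tray, and within about 1 mm of the middle.

**Disagreement:** the two cameras' raw positions differed by 3–7 mm. I corrected this with the carousel axis found while gripping the knob. After that they agreed to about 1–2 mm at the trays, but by 4–5 mm in y at the stack. There I used a position between the two, and the grasps came out clean.

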